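# Change over the sample jars on a bench shaker and start the next run

## Robot

A 7-joint arm with a two-finger parallel gripper is mounted at the origin on the work surface. World frame = base frame: x ahead of the robot, y to its left, z up, the work surface at z = 0. Lengths are in m, angles in rad, forces in N, time in s.
With the tool pointing down it reaches from about 0.425 to 0.925 m from the base axis. Payload 6.8 kg.
Tool frame: the origin (TCP) lies midway between the tips of the shut fingers; the grasp point (between the pads) lies 19 mm behind it; x points along the fingers, y is the direction in which the jaws open and shut, and the axes are right-handed (so a half turn about x gives the same grasp; the last joint's range is limited). The gripper opens to 85 mm and grips with 20 to 120 N. Pads are 22 mm wide; open, the fingers measure 114 mm over their backs; the gripper's body (76 mm by 85 mm) begins 54 mm behind the grasp point. The pads swing forward as they close: fully open they stand 13 mm farther back than shut.
Start: joints at [1.061, 0.477, 0.022, 1.555, -0.011, 1.109, -0.083], TCP at [0.264, -0.621, 0.193] pointing down, gripper open.
Joint ranges: [-2.96, 2.96], [-0.34, 2.1], [-1.41, 1.46], [0.24, 2.44], [-1.37, 4.51], [0.17, 1.92], [-2.96, 2.96]. Speed limits (rad/s): [2.39, 2.39, 3.14, 3.14, 3.14, 3.14, 3.14].

## Interface

Orientations are given as a rotation vector (axis times angle).
In Python, from bench import r, viewer, nets gives the robot as it stands.
- The arm moves only by the shell command python3 -m pendant 'ROWS' [FORCE]. ROWS is JSON, one flat list of numbers, 5 for each row, row after row: the finger opening in mm, from 0 to 85.4, then the shift along the tool's x, y, z in mm, then the turn about the tool's x in rad. A call has 1 to 20 rows; each row shifts and turns the commanded pose from where the row before left it, along the tool's axes as they then stand; what a row does not reach is not made up. A row lasts 1/8 s, in which the tool goes at most 62.5 mm and 10.7 degrees, less where a joint would pass 70% of its speed; a pose out of reach is approached as far as the arm can. A call with a gripper value outside its range is refused whole. The fingers move at their own pace and stop on an object; FORCE is the grip in N (left out, the last holds). Time passes only in rows, so rows that do not move let the fingers close. It gives the time, the measured TCP pose, the force and the opening at its end, in the units of the state.
- r.get_obs(): the state, without advancing time (a new reading comes with each control period).
- viewer.grab_frame(name): name is "scene" or "top" or "wrist"; returns (picture, depth): 400x640x3 uint8, red, green, blue; 400x640 float32, m along the optical axis (not along the pixel's ray), 0 where there is no reading.
- viewer.calibration(name): a dict with "mtx" (3x3 intrinsics, pixels), "world_to_cam" (4x4, takes a point from world to camera coordinates). Camera axes: x right, y up, looking along -z (the intrinsics and any distortion apply to the point x, -y, -z); pixel columns grow to the right and rows downward; lengths in m; the calibration is good to about 2 mm. A picture is of the moment at which its call begins: read the wrist's pose just before it. calibration takes no time and is no camera call; for the wrist camera it gives the pose at the moment of the call.
- r.hand_in(): hands the job in, once; it reports no verdict.
Trained networks look in the newest picture that a camera, given by its name, has taken for a name from the list of things; names that differ only in an ending like _2 or _b are one class to them, and where a whole thing is asked for, a point or a joint stands for the part that bears it (a point fixed in the world has none). Each returns a list of dicts, best first, with "score" (0 to 1); they miss things now and then, are a little off and sometimes report something else, mostly with a low value. They report only what shows in the picture. A call takes as long as a camera call. They do not tell look-alikes from the thing itself.
- nets.look_for(name, camera): "location" ([x, y, z] in m, in world coordinates, good to about 4 mm: the middle of the surface that is visible of it).
- nets.silhouettes(name, camera): "mask" (400x640 bool, what is visible of it).
The state is a dict: "clock": time; "joints": joint angles; "qvel": joint speeds; "tau": joint torques, N m; "tcp_pos": TCP position; "orientation": TCP orientation; "contact_force": force on the tool from outside, world axes, zero at the start; "moment": the same for the moment, N m; "grip_width": finger opening in m.
Only numpy, scipy, OpenCV 4.12 (cv2) and the standard library are available. Lean on these libraries where they do the work, as an engineer would, in place of code of your own. Each camera call takes 0.05 s, during which the arm holds its last target. There are 200 camera calls.

## Task

The shaker has been switched off after a run. Change it over: stand every finished jar (blue cap) from the platform upright in the brown tray, stand every waiting jar (red cap) from the tray upright on the platform between its bars, and turn the speed dial back to the zero mark. Only then lift the red sprung cover, flip the power toggle to on, let the cover drop shut, and bring the dial up to the green mark, leaving the other things on the bench where they are.

Things in the scene. Friction and masses are not known exactly. Their poses are not given: they have to be found in the camera images.
- shaker: an orbital shaker, fixed: a white housing 335 (x) x 270 (y) mm. On its +x side it carries a level platform; on its -x side, towards the robot, is a level control deck, 70 mm above the bench, with the speed dial and the covered power switch. Origin on the bench under the platform's centre, z up; the housing reaches from x = -245 to +90 mm.
- mat (a point): centre of the surface of the platform's black rubber mat, 160 (x) x 254 (y) mm, 100 mm above the bench; axes as the shaker. Three grey retaining bars, 12 mm thick and 248 mm long along y, run over it at x = -78, 0 and +78 mm, their tops 19 mm above the mat. They leave two lanes, each 66 mm wide between the bars, where jars stand flat on the mat.
- lane_near (a point): centre of the near lane (x = -39 mm from the mat's centre), on the mat's surface; axes as the mat. Room for jars from y = -90 to +90 mm.
- lane_far (a point): centre of the far lane (x = +39 mm from the mat's centre), on the mat's surface; axes as the mat. Room for jars from y = -90 to +90 mm.
- dial (a joint): the speed dial's angle, rad, growing clockwise as seen from above: 0 when the white pointer is at the zero mark (the broad white mark), 1.2 at the green mark. Thin white marks every 0.4 rad. Free to turn from -0.35 (a stop short of zero) to 4.2; it stays where it is left (friction about 0.03 N m).
- dial_grip (a point): the black speed dial on the deck: a round skirt 50 mm across, on it a bar grip 44 mm long, 14 mm thick, 30 mm tall, its top 42 mm above the deck. This point is on the vertical axis, 30 mm above the deck, 12 mm below the bar's top. The bar lies along this point's x axis; the white pointer is at its -x end. Free deck for 45 mm around.
- cover (a joint): angle of the red switch cover about its hinge, rad: 0 shut, 1.57 standing up, stop at 1.65. A spring always pulls it shut (0.03 N m when shut, 0.11 N m standing up): it stays up only while something, such as a finger in front of it, holds it, and drops shut by itself when let go.
- cover_hinge (a point): middle of the cover's hinge line, 6 mm above the deck; axes as the shaker (x away from the robot, y along the hinge, z up). The shut cover is a red channel 28 mm wide, open below and in front, reaching 70 mm from the hinge towards -x, its roof 42 mm above the deck; its sides are cut away below, from full height 30 mm from the hinge to 9 mm at the front.
- cover_tab (a point): the cover's lift tab, a lip 28 mm wide slanting up and forwards from the front of its roof; this point is 76 mm from the hinge towards -x and 48 mm above the deck when shut (its edge: 79 and 50 mm). A fingertip against it, led up and over in an arc about the hinge, lifts the cover; pushing it level jams. Raised 1.3 rad, it leaves 30 mm free between hinge and toggle for a finger to go down.
- toggle (a joint): the power toggle under the cover, rad: 0 off (leaning to +x, away from the robot), 0.8 on (leaning to -x, towards the deck's front). Snap action about 0.4: pulled well past it towards -x, it falls over to the end and stays (under 1 N at the tip).
- toggle_tip (a point): centre of the white ball, 11 mm across, at the tip of the steel toggle lever (8 mm thick). It pivots about a line along y, 48 mm from the cover's hinge towards -x and 6 mm above the deck. The tip is 26 mm from the pivot, 30 mm above the deck, 10 mm to the +x side of the pivot when off and 10 mm to its -x side when on.
- tray_in (a point): a brown carrying tray, fixed, 225 (x) x 290 (y) mm outside, walls 6 mm thick and 14 mm high above the bench. This point is the centre of its inner floor, 6 mm above the bench; axes along its sides, z up.
- red1_mid (a point): a squat white screw-cap sample jar with a red cap: an upright cylinder 56 mm across and 60 mm tall (cap the top 16 mm, same width), about 0.13 kg. This point is its centre, 30 mm above its underside; z runs up its axis. Waiting to be shaken; starts in the tray. Two or three of the three red jars are present in a run.
- red2_mid (a point): a squat white screw-cap sample jar with a red cap: an upright cylinder 56 mm across and 60 mm tall (cap the top 16 mm, same width), about 0.13 kg. This point is its centre, 30 mm above its underside; z runs up its axis. Waiting to be shaken; starts in the tray. Two or three of the three red jars are present in a run.
- red3_mid (a point): a squat white screw-cap sample jar with a red cap: an upright cylinder 56 mm across and 60 mm tall (cap the top 16 mm, same width), about 0.13 kg. This point is its centre, 30 mm above its underside; z runs up its axis. Waiting to be shaken; starts in the tray. Two or three of the three red jars are present in a run.
- blue1_mid (a point): a squat white screw-cap sample jar with a blue cap: an upright cylinder 56 mm across and 60 mm tall (cap the top 16 mm, same width), about 0.13 kg. This point is its centre, 30 mm above its underside; z runs up its axis. Finished; starts on the platform in the near lane. One or both of the two blue jars are present in a run.
- blue2_mid (a point): a squat white screw-cap sample jar with a blue cap: an upright cylinder 56 mm across and 60 mm tall (cap the top 16 mm, same width), about 0.13 kg. This point is its centre, 30 mm above its underside; z runs up its axis. Finished; starts on the platform in the far lane. One or both of the two blue jars are present in a run.
- dropper_mid (a point): an amber glass dropper bottle with a black cap, 38 mm across, 80 mm tall, standing in the tray among the jars and staying there; this point is on its axis 30 mm above its underside.
- dish_mid (a point): a Petri dish with yellow agar, 92 mm across, 15 mm tall, on the bench; bystander; its centre.
- pot_mid (a point): a white pot 68 mm across and 85 mm tall with inoculating loops standing out of it to 160 mm; bystander; its centre.
- rack_mid (a point): a white test-tube rack 70 x 200 mm, 61 mm tall, tubes to 105 mm; bystander; its centre.
- wash_mid (a point): a white wash bottle with a red cap, 76 mm across, 225 mm tall with its spout; bystander; on its axis half-way up.
- box_mid (a point): a blue slide box 87 x 182 x 34 mm; bystander; its centre.
Mind the look-alikes: they are no part of the job. What is shaped like the part that bears red3_mid but pink or turquoise is not meant.

How it is judged:
On the way, in this order (a step that is already met when the one before it is completed fails the run):
1. with the switch still off, every red jar stands on the mat between the bars, every blue jar stands in the tray, and the dial reads zero (z of red1_mid in the frame of mat between 0.024 and 0.036 m and x of red1_mid in the frame of mat between -0.08 and 0.08 m and y of red1_mid in the frame of mat between -0.125 and 0.125 m and angle between each of red1_mid, red2_mid, red3_mid, blue1_mid, blue2_mid's own z axis and vertical below 0.12 rad and z of red2_mid in the frame of mat between 0.024 and 0.036 m and x of red2_mid in the frame of mat between -0.08 and 0.08 m and y of red2_mid in the frame of mat between -0.125 and 0.125 m and z of red3_mid in the frame of mat between 0.024 and 0.036 m and x of red3_mid in the frame of mat between -0.08 and 0.08 m and y of red3_mid in the frame of mat between -0.125 and 0.125 m and z of blue1_mid in the frame of tray_in between 0.024 and 0.036 m and x of blue1_mid in the frame of tray_in between -0.11 and 0.11 m and y of blue1_mid in the frame of tray_in between -0.142 and 0.142 m and z of blue2_mid in the frame of tray_in between 0.024 and 0.036 m and x of blue2_mid in the frame of tray_in between -0.11 and 0.11 m and y of blue2_mid in the frame of tray_in between -0.142 and 0.142 m and value of joint dial between -0.13 and 0.13 rad and value of joint toggle below 0.15 rad), for 0.2 s.
2. the cover is lifted and the toggle is flipped on while the dial reads zero (value of joint toggle above 0.7 rad and value of joint dial between -0.13 and 0.13 rad and value of joint cover above 0.3 rad), for 0.1 s.
3. the cover has dropped shut over the toggle, which is on, before the dial is brought up (value of joint toggle above 0.7 rad and value of joint cover below 0.06 rad and value of joint dial between -0.13 and 0.13 rad), for 0.2 s.
At the end, for the whole second after the job is handed in: every red jar stands upright (within 7 degrees) flat on the shaker's mat between the bars, every blue jar stands upright in the tray, the toggle is on (above 0.7 rad), the cover is shut (below 0.06 rad) and the dial points at the green mark (1.2 rad, within 0.13) (z of red1_mid in the frame of mat between 0.024 and 0.036 m and x of red1_mid in the frame of mat between -0.08 and 0.08 m and y of red1_mid in the frame of mat between -0.125 and 0.125 m and angle between each of red1_mid, red2_mid, red3_mid, blue1_mid, blue2_mid's own z axis and vertical below 0.12 rad and z of red2_mid in the frame of mat between 0.024 and 0.036 m and x of red2_mid in the frame of mat between -0.08 and 0.08 m and y of red2_mid in the frame of mat between -0.125 and 0.125 m and z of red3_mid in the frame of mat between 0.024 and 0.036 m and x of red3_mid in the frame of mat between -0.08 and 0.08 m and y of red3_mid in the frame of mat between -0.125 and 0.125 m and z of blue1_mid in the frame of tray_in between 0.024 and 0.036 m and x of blue1_mid in the frame of tray_in between -0.11 and 0.11 m and y of blue1_mid in the frame of tray_in between -0.142 and 0.142 m and z of blue2_mid in the frame of tray_in between 0.024 and 0.036 m and x of blue2_mid in the frame of tray_in between -0.11 and 0.11 m and y of blue2_mid in the frame of tray_in between -0.142 and 0.142 m and value of joint toggle above 0.7 rad and value of joint cover below 0.06 rad and value of joint dial between 1.07 and 1.33 rad); the robot touches nothing.
It fails at once if one of the other things (dropper bottle, agar dish, loop pot, tube rack, wash bottle, slide box) is pushed more than 60 mm away or knocked over (distance of any of dropper_mid, dish_mid, pot_mid, rack_mid, wash_mid, box_mid from where it was at the start of the episode above 0.06 m or angle between any of dropper_mid, dish_mid, pot_mid, rack_mid, wash_mid, box_mid's own z axis and vertical above 0.5 rad).
Of red1, red2, red3 only 2 to 3 are there at a start; the rules pass over those that are not, and their reading is None.
Of blue1, blue2 only 1 to 2 are there at a start; the rules pass over those that are not, and their reading is None.
At some moment in a run one of red1, red2, red3, blue1, blue2 may be knocked a few centimetres aside while the robot is not near it.
It also fails if it takes over 210 s, if anything falls off the work surface, if the arm or the gripper's body presses on something with over 40 N, if the wrist force passes 120 N, or if a joint passes its speed limit or range.

## Working session

There is one attempt and no reset: what is moved stays moved. The work goes in short steps, Python scripts to look and compute and a shell command to move; the robot and the scene stay as the last step left them, time stands still between calls to the robot, and variables do not carry over. Pictures are saved under pics/ and viewed, about 12 in all and at most 16, crops included, and the job is handed in when it is done.

```bash
ls; mkdir -p pics; cat > h.py <<'E'
import numpy as np,cv2
from bench import r,viewer,nets
from scipy.spatial.transform import Rotation as R
def snap(n,f,crop=None,s=1):
    p,d=viewer.grab_frame(n); im=p[:,:,::-1]
    if crop: a,b,c,e=crop; im=im[b:e,a:c]
    cv2.imwrite('pics/'+f,cv2.resize(im,None,fx=s,fy=s,interpolation=cv2.INTER_CUBIC)); return p,d
def world(n,u,v,z):
    c=viewer.calibration(n);K=np.array(c['mtx']);T=np.linalg.inv(np.array(c['world_to_cam']))
    q=np.linalg.inv(K)@[u,v,1]; q=T[:3,:3]@[q[0],-q[1],-q[2]]; o=T[:3,3]
    return o+q*(z-o[2])/q[2]
def px(n,P):
    c=viewer.calibration(n);q=np.array(c['world_to_cam'])@[*P,1];k=np.array(c['mtx'])@[q[0],-q[1],-q[2]];return k[:2]/k[2]
def st():
    o=r.get_obs(); M=R.from_rotvec(o['orientation']).as_matrix()
    print('t',round(o['clock'],2),'tcp',np.round(np.array(o['tcp_pos'])*1000,1),'\nM',np.round(M,3).tolist(),'F',np.round(o['contact_force'],1),'w',round(o['grip_width']*1000,1),'q7',np.round(o['joints'],2)); return o,M
E
python3 - <<'E'
from h import *
o,M=st()
for n in('top','scene'):
    snap(n,n+'1.png'); print(n)
    for k in ['mat','dial_grip','cover_tab','cover_hinge','toggle_tip','tray_in','red1_mid','blue1_mid','dropper_mid','dish_mid','pot_mid','rack_mid','wash_mid','box_mid']:
        try: print(k,[(np.round(np.array(d['location'])*1000).astype(int).tolist(),px(n,d['location']).round().tolist(),round(d['score'],2)) for d in nets.look_for(k,n)][:7])
        except Exception as e: print(k,e)
E
```

```text
pics
t 0.0 tcp [ 263.7 -620.6  191.6] 
M [[-0.001, 0.391, -0.92], [0.002, -0.92, -0.391], [-1.0, -0.002, 0.0]] F [ 1.  -0.5 -0.2] w 85.4 q7 [ 1.06  0.48  0.02  1.56 -0.01  1.11 -0.08]
top
mat [([514, -120, 81], [338.0, 209.0], 0.84)]
dial_grip [([437, -168, 111], [357.0, 233.0], 0.63), ([438, -29, 82], [309.0, 236.0], 0.57), ([768, -59, 129], [315.0, 124.0], 0.41), ([459, 238, 65], [220.0, 233.0], 0.25), ([512, -119, 80], [338.0, 210.0], 0.21)]
cover_tab [([436, -160, 107], [354.0, 234.0], 0.8), ([767, -61, 130], [316.0, 124.0], 0.29)]
cover_hinge [([515, -117, 80], [338.0, 209.0], 0.86), ([570, -62, 162], [318.0, 185.0], 0.43)]
toggle_tip [([512, -124, 78], [340.0, 210.0], 0.31)]
tray_in [([522, 250, 2], [221.0, 216.0], 0.92)]
red1_mid [([511, -118, 83], [338.0, 210.0], 0.19)]
blue1_mid [([572, -62, 162], [319.0, 185.0], 0.69)]
dropper_mid [([559, 152, 53], [249.0, 200.0], 0.67), ([517, -120, 79], [339.0, 209.0], 0.27)]
dish_mid [([558, 152, 53], [249.0, 200.0], 0.63), ([747, 114, 12], [263.0, 146.0], 0.61), ([515, -121, 80], [339.0, 209.0], 0.56), ([479, 140, 68], [252.0, 225.0], 0
[... 382 characters left out ...]
0.59)]
cover_tab [([442, -155, 113], [323.0, 174.0], 0.61), ([545, -63, 74], [307.0, 220.0], 0.48)]
cover_hinge [([544, -61, 70], [308.0, 221.0], 0.71)]
toggle_tip []
tray_in [([534, 274, 6], [381.0, 332.0], 0.94), ([786, -35, 124], [224.0, 257.0], 0.19)]
red1_mid [([537, -62, 76], [310.0, 219.0], 0.62)]
blue1_mid [([581, -52, 152], [296.0, 210.0], 0.76)]
dropper_mid [([574, 171, 57], [345.0, 297.0], 0.53)]
dish_mid [([747, 118, 16], [271.0, 321.0], 0.6)]
pot_mid [([465, -432, 79], [273.0, 131.0], 0.63)]
rack_mid [([631, -416, 60], [229.0, 157.0], 0.67)]
wash_mid [([786, -37, 122], [223.0, 257.0], 0.62)]
box_mid [([541, -62, 75], [309.0, 220.0], 0.75), ([729, 284, 34], [312.0, 376.0], 0.61)]
```

```bash
python3 - <<'E'
from h import *
snap('top','topc.png',(180,90,480,270),2.6)
E
```

```text
(no output)
```

View pics/topc.png

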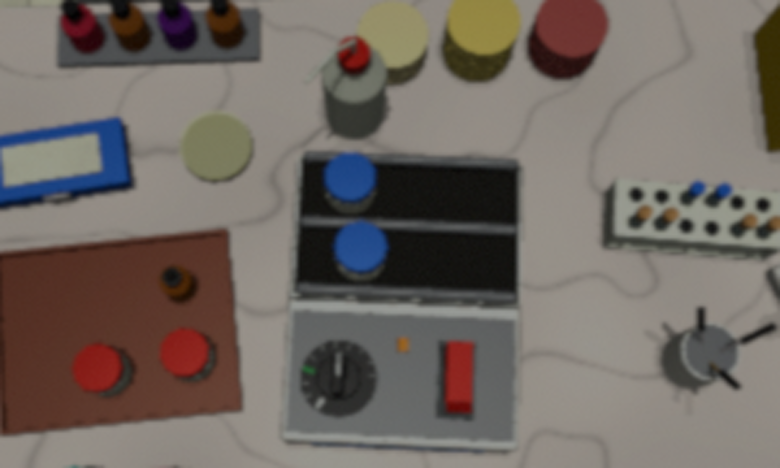

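View pics/scene1.png

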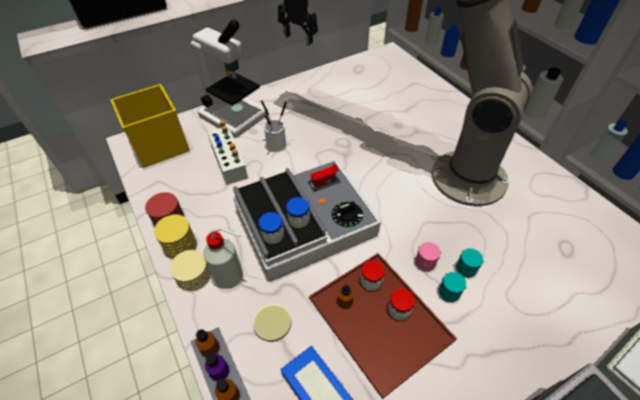

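```bash
cat >> h.py <<'E'
def cloud(n,d):
    c=viewer.calibration(n);K=np.array(c['mtx']);T=np.linalg.inv(np.array(c['world_to_cam']))
    v,u=np.mgrid[0:400,0:640]; q=np.linalg.inv(K)@np.stack([u.ravel(),v.ravel(),np.ones(u.size)])
    q=q*d.ravel(); q[1:]*=-1
    return ((T[:3,:3]@q).T+T[:3,3]).reshape(400,640,3)
def jars(n='top'):
    p,d=viewer.grab_frame(n); C=cloud(n,d); h=cv2.cvtColor(p,cv2.COLOR_RGB2HSV).astype(int)
    H,S,V=h[...,0],h[...,1],h[...,2]
    for nm,m in(('red',((H<8)|(H>172))&(S>170)&(V>110)),('blue',(H>100)&(H<125)&(S>150)&(V>90))):
        k,L,s,c=cv2.connectedComponentsWithStats(m.astype(np.uint8))
        for i in range(1,k):
            if s[i,4]<60: continue
            P=C[(L==i)&(d>0)]; zt=np.percentile(P[:,2],80); Q=P[P[:,2]>zt-.006]
            (a,b),rad=cv2.minEnclosingCircle((Q[:,:2]*1000).astype(np.float32))
            print(nm,c[i].round(),'n',s[i,4],'ztop',round(zt*1000),'mean',(Q[:,:2].mean(0)*1000).round(),'circ',round(a),round(b),round(rad))
    return p,d,C,h
def rect(P): 
    r_=cv2.minAreaRect((P[:,:2]*1000).astype(np.float32)); return r_,cv2.boxPoints(r_).round().tolist()
E
python3 - <<'E'
from h import *
p,d,C,h=jars('top')
X,Y,Z=C[...,0],C[...,1],C[...,2]
V=h[...,2];S=h[...,1]
print(px('top',[.5,-.1,.07]),viewer.calibration('top')['mtx'])
reg=(X>.35)&(X<.75)&(Y>-.3)&(Y<.12)
print('z hist',np.histogram(Z[reg],np.arange(-.005,.2,.01)))
m=reg&(abs(Z-.07)<.006)&(V>70); k,L,s,c=cv2.connectedComponentsWithStats(m.astype(np.uint8)); i=1+s[1:,4].argmax(); print('deck',rect(C[L==i]))
m=reg&(abs(Z-.1)<.008)&(V<60); print('mat',rect(C[cv2.morphologyEx(m.astype(np.uint8),cv2.MORPH_OPEN,np.ones((3,3)))>0]))
m=reg&(abs(Z-.119)<.006)&(V>60); print('bars',rect(C[m]))
m=(X>.35)&(X<.65)&(Y>.08)&(Y<.45)&(h[...,0]<15)&(S>100)&(S<200)&(Z<.03); k,L,s,c=cv2.connectedComponentsWithStats(m.astype(np.uint8)); i=1+s[1:,4].argmax(); print('tray',rect(C[L==i]))
m=reg&(abs(Z-.112)<.006)&(X<.5); k,L,s,c=cv2.connectedComponentsWithStats(m.astype(np.uint8))
for i in range(1,k):
    if s[i,4]>15: print('h112',s[i],rect(C[L==i]),C[L==i].mean(0))
E
```

```text
red [250. 225.] n 263 ztop 69 mean [478. 146.] circ 479 146 27
red [216. 231.] n 250 ztop 69 mean [464. 246.] circ 464 247 27
red [356. 233.] n 204 ztop 115 mean [ 437. -165.] circ 438 -165 34
blue [126. 131.] n 218 ztop 83 mean [784. 530.] circ 786 534 37
blue [201. 152.] n 703 ztop 37 mean [724. 309.] circ 725 313 95
blue [314. 158.] n 273 ztop 163 mean [652. -52.] circ 652 -52 28
blue [318. 184.] n 296 ztop 163 mean [573. -62.] circ 573 -61 28
[332.01807902 214.97356526] [[390.02123535   0.         317.05695782]
 [  0.         390.02123535 203.372922  ]
 [  0.           0.           1.        ]]
z hist (array([4984,  825,  229,   17,   20,   56,   50, 4136,  455,   95, 3082,
        470,  975,   43,   33,   35,  598,    8,    0,    0]), array([-0.005,  0.005,  0.015,  0.025,  0.035,  0.045,  0.055,  0.065,
        0.075,  0.085,  0.095,  0.105,  0.115,  0.125,  0.135,  0.145,
        0.155,  0.165,  0.175,  0.185,  0.195]))
deck (((445.0962829589844, -105.11772155761719), (269.4523010253906, 165.5721893310547), 85.49260711669922), [[352.0, -233.0], [517.0, -246.0], [538.0, 23.0], 
[... 304 characters left out ...]
224.0], [681.0, -248.0], [701.0, -3.0], [409.0, 21.0]])
tray (((516.1641845703125, 237.87612915039062), (221.5604705810547, 285.4819030761719), 4.087738513946533), [[395.0, 372.0], [416.0, 88.0], [637.0, 103.0], [616.0, 388.0]])
h112 [352 221  10  26 244] (((436.60888671875, -165.9533233642578), (26.336753845214844, 72.69087982177734), 86.5721206665039), [[400.0, -177.0], [472.0, -181.0], [474.0, -155.0], [401.0, -151.0]]) [ 0.43685232 -0.16605896  0.11307335]
h112 [308 226   5  16  76] (((441.4961853027344, -33.000648498535156), (11.586581230163574, 43.96592712402344), 88.39835357666016), [[419.0, -38.0], [463.0, -39.0], [464.0, -28.0], [420.0, -27.0]]) [ 0.44089261 -0.03288491  0.11254429]
```

```bash
cat >> h.py <<'E'
O=np.array([611.,-117.]);A=np.array([[.9969,-.0785],[.0785,.9969]])
def loc(x,y): return (A@(np.array([x,y])-O)).round(1)
def go(tx,ty,tz,local=False):
    "shift in tool axes (mm) from measured TCP to target; tz TCP height mm"
    o=r.get_obs();M=R.from_rotvec(o['orientation']).as_matrix()
    if local: tx,ty=A.T@[tx,ty]+O
    dv=np.array([tx,ty,tz])-np.array(o['tcp_pos'])*1000; return (M.T@dv).round(1)
E
python3 -m pendant '[85,-15,0,-50,0.16, 85,-15,0,-50,0.16, 85,0,0,0,0.16, 85,0,-60,-15,0, 85,0,-60,-15,0, 85,0,-60,-15,0, 85,0,-60,0,0, 85,0,-60,0,0, 85,0,-60,0,0, 85,0,-60,0,0, 85,0,-60,0,0, 85,0,-60,0,0, 85,0,-60,0,0, 85,0,-60,0,0, 85,0,-60,0,0, 85,0,0,0,0]' 40
python3 - <<'E'
from h import *
st(); print(go(479,146,130))
E
```

```text
clock: 3.6
tcp_pos: [0.4594, 0.13, 0.2231]
orientation: [-2.186, 0.074, 2.184]
contact_force: [0.4, -0.2, -0.5]
grip_width: 0.0849
t 3.6 tcp [459.4 130.  223.1] 
M [[0.001, -0.07, -0.998], [0.002, -0.998, 0.07], [-1.0, -0.002, -0.001]] F [ 0.4 -0.2 -0.5] w 84.9 q7 [-0.05  0.14 -0.39  1.96  0.06  1.05 -2.1 ]
[ 93.1 -17.1 -18.3]
```

```bash
python3 -m pendant '[85,50,-17,-18,0, 85,50,0,0,0, 85,50,0,0,0, 85,30,0,0,0, 85,21,0,0,0, 85,0,0,0,0, 50,0,0,0,0, 50,0,0,0,0, 50,0,0,0,0, 50,0,0,0,0, 50,0,0,0,0]' 40
python3 - <<'E'
from h import *
st(); print(go(-39,-45,200,True))
E
```

```text
clock: 4.97
tcp_pos: [0.4808, 0.1437, 0.0242]
orientation: [-2.186, 0.078, 2.175]
contact_force: [-2.9, 5.8, 10.1]
grip_width: 0.0497
t 4.97 tcp [480.8 143.7  24.2] 
M [[0.005, -0.076, -0.997], [0.004, -0.997, 0.076], [-1.0, -0.005, -0.005]] F [-2.9  5.8 10.1] w 49.7 q7 [-0.14  0.45 -0.33  2.09  0.24  0.63 -2.28]
[-176.7  294.1 -111.4]
```

```bash
python3 - <<'E'
from h import *
p,d=viewer.grab_frame('wrist'); q,_=viewer.grab_frame('scene'); 
a=cv2.resize(q[200:360,260:480],(640,465)); a=a[:400]
cv2.imwrite('pics/w1.png',cv2.resize(np.vstack([p,cv2.resize(q[200:360,260:480],(640,400))])[:,:,::-1],(480,600)))
E
```

```text
(no output)
```

View pics/w1.png

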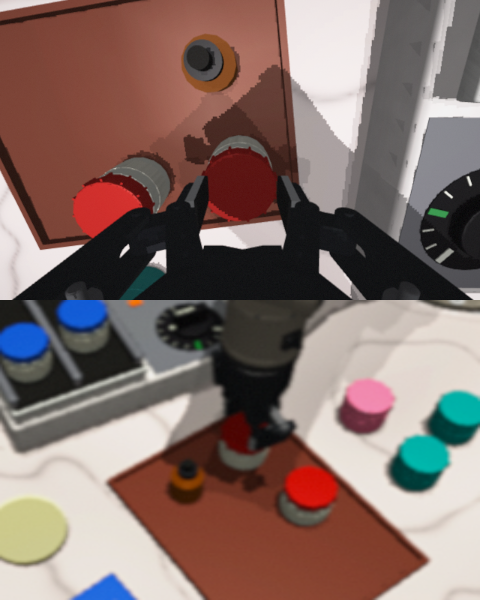

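```bash
python3 -m pendant '[85,0,0,0,0, 85,0,0,0,0, 85,0,0,0,0, 85,-40,0,0,0, 85,-60,0,0,0, 85,-60,0,0,0, 85,0,0,0,0]'
python3 - <<'E'
from h import *
st(); jars('top'); print('wrist'); jars('wrist')
for n in('top','wrist'): print(nets.look_for('red1_mid',n))
E
```

```text
clock: 5.95
tcp_pos: [0.4821, 0.1412, 0.1864]
orientation: [-2.189, 0.083, 2.17]
contact_force: [0.4, -0.6, -0.9]
grip_width: 0.085
t 5.95 tcp [482.1 141.2 186.4] 
M [[0.009, -0.079, -0.997], [0.003, -0.997, 0.079], [-1.0, -0.003, -0.009]] F [ 0.4 -0.6 -0.9] w 85.0 q7 [-0.06  0.22 -0.4   1.95  0.1   0.98 -2.16]
red [356. 233.] n 206 ztop 115 mean [ 437. -165.] circ 438 -165 33
blue [122. 129.] n 513 ztop 83 mean [792. 542.] circ 799 563 70
blue [199. 151.] n 577 ztop 37 mean [729. 315.] circ 637 256 188
blue [314. 158.] n 271 ztop 162 mean [651. -52.] circ 652 -52 27
blue [318. 184.] n 297 ztop 162 mean [573. -62.] circ 573 -62 27
wrist
red [315. 168.] n 426 ztop 65 mean [494. 147.] circ 490 146 22
red [229. 202.] n 1860 ztop 65 mean [463. 245.] circ 463 245 29
red [310. 195.] n 621 ztop 65 mean [465. 154.] circ 468 151 24
red [633. 230.] n 750 ztop 113 mean [ 418. -157.] circ 428 -156 34
blue [77.  4.] n 419 ztop 31 mean [678. 377.] circ 680 369 29
blue [607.  55.] n 5342 ztop 159 mean [572. -58.] circ 571 -61 30
[{'location': [0.7306, 0.3274, 0.034], 'score': 0.25}]
[{'location': [0.5, -0.0397, 0.0689], 'score': 0.48}]
```

```bash
python3 -m pendant '[85,50,-5,0,0, 85,50,0,0,0, 85,40,0,0,0, 85,24,0,0,0, 85,0,0,0,0, 40,0,0,0,0, 40,0,0,0,0, 40,0,0,0,0, 40,0,0,0,0, 40,-30,0,0,0, 40,-20,0,0,0, 40,0,0,0,0]' 40
python3 - <<'E'
from h import *
st()
p,d=viewer.grab_frame('wrist'); q,_=viewer.grab_frame('scene'); 
cv2.imwrite('pics/w2.png',cv2.resize(np.vstack([p,cv2.resize(q[200:360,260:480],(640,400))])[:,:,::-1],(480,600)))
E
```

```text
clock: 7.65
tcp_pos: [0.4807, 0.1455, 0.0693]
orientation: [-2.185, 0.084, 2.177]
contact_force: [-0.3, 0.1, -2.0]
grip_width: 0.0535
t 7.65 tcp [480.7 145.5  69.3] 
M [[0.004, -0.078, -0.997], [0.001, -0.997, 0.079], [-1.0, -0.001, -0.004]] F [-0.3  0.1 -2. ] w 53.5 q7 [-0.11  0.38 -0.37  2.06  0.21  0.73 -2.26]
```

View pics/w2.png

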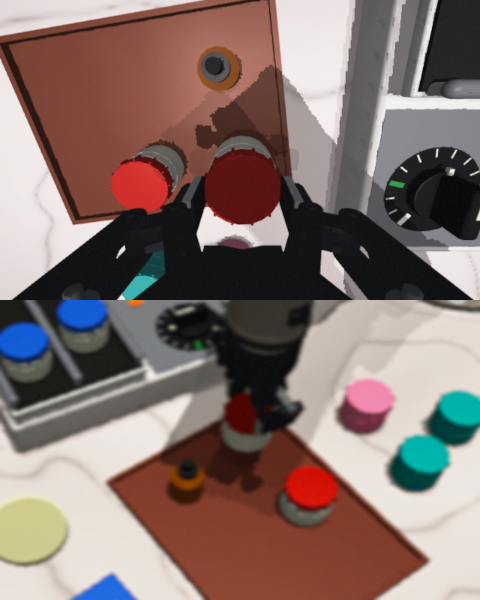

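```bash
python3 - <<'E'
from h import *
print(go(-39,-45,190,True))
E
python3 -m pendant '[40,-50,0,0,0, 40,-50,0,0,0, 40,-20,50,-15,0, 40,0,50,-15,0, 40,0,50,-20,0, 40,0,50,-20,0, 40,0,50,-20,0, 40,0,45,-20,0, 40,0,0,0,0, 40,0,0,0,0]'
python3 - <<'E'
from h import *
st(); print(go(-39,-45,121,True))
E
```

```text
[-122.5  295.7 -112.9]
clock: 9.0
tcp_pos: [0.5652, -0.1569, 0.1862]
orientation: [-2.178, 0.084, 2.184]
contact_force: [0.2, -0.2, -1.3]
grip_width: 0.0531
t 9.0 tcp [ 565.2 -156.9  186.2] 
M [[-0.002, -0.078, -0.997], [0.001, -0.997, 0.078], [-1.0, -0.001, 0.002]] F [ 0.2 -0.2 -1.3] w 53.1 q7 [ 0.34  0.35 -0.22  1.77  0.09  1.04 -1.56]
[65.2  1.7 -3.7]
```

```bash
python3 -m pendant '[40,40,2,-4,0, 40,15,0,0,0, 40,8,0,0,0, 40,4,0,0,0, 40,0,0,0,0, 75,0,0,0,0, 75,0,0,0,0, 75,0,0,0,0, 80,-40,0,0,0, 80,-50,0,0,0, 80,0,0,0,0]'
python3 - <<'E'
from h import *
st(); jars('wrist'); jars('top');print(go(573,-62,200))
E
```

```text
clock: 10.38
tcp_pos: [0.5728, -0.1604, 0.2153]
orientation: [-2.191, 0.087, 2.173]
contact_force: [0.3, -0.8, 0.1]
grip_width: 0.0801
t 10.38 tcp [ 572.8 -160.4  215.3] 
M [[0.008, -0.078, -0.997], [-0.002, -0.997, 0.078], [-1.0, 0.001, -0.009]] F [ 0.3 -0.8  0.1] w 80.1 q7 [ 0.35  0.33 -0.23  1.72  0.08  1.09 -1.55]
red [321. 178.] n 265 ztop 158 mean [ 588. -161.] circ 584 -161 18
red [342. 219.] n 70 ztop 158 mean [ 550. -177.] circ 549 -177 7
red [ 26. 278.] n 1225 ztop 65 mean [463. 245.] circ 462 247 29
red [336. 298.] n 1222 ztop 111 mean [ 433. -165.] circ 432 -165 39
blue [182. 112.] n 3889 ztop 158 mean [652. -53.] circ 651 -52 30
blue [613.  91.] n 256 ztop 101 mean [ 641. -452.] circ 641 -452 9
blue [637.  93.] n 74 ztop 101 mean [ 636. -477.] circ 637 -479 7
blue [211. 204.] n 2978 ztop 158 mean [573. -62.] circ 572 -61 30
red [216. 231.] n 264 ztop 69 mean [464. 246.] circ 464 246 27
blue [121. 128.] n 631 ztop 83 mean [795. 548.] circ 800 570 77
blue [201. 152.] n 708 ztop 37 mean [724. 309.] circ 726 312 95
blue [314. 158.] n 273 ztop 163 mean [651. -53.] circ 652 -53 28
blue [318. 184.] n 295 ztop 163 mean [573. -61.] circ 573 -61 28
[ 10.9 -98.    4.6]
```

```bash
python3 -m pendant '[82,0,-50,0,0, 82,0,-48,4,0, 82,0,0,0,0, 82,30,0,0,0, 82,40,0,0,0, 82,27,0,0,0, 82,0,0,0,0, 40,0,0,0,0, 40,0,0,0,0, 40,0,0,0,0, 40,0,0,0,0, 40,-40,0,0,0, 40,-40,0,0,0, 40,0,0,0,0]' 40
python3 - <<'E'
from h import *
st(); print(go(565,235,190),go(565,235,25))
E
```

```text
clock: 12.22
tcp_pos: [0.5758, -0.062, 0.1973]
orientation: [-2.189, 0.086, 2.174]
contact_force: [-0.0, 0.1, -2.0]
grip_width: 0.0529
t 12.22 tcp [575.8 -62.  197.3] 
M [[0.007, -0.078, -0.997], [-0.001, -0.997, 0.078], [-1.0, -0.0, -0.007]] F [-0.   0.1 -2. ] w 52.9 q7 [ 0.21  0.33 -0.27  1.78  0.1   1.04 -1.74]
[   7.  -295.2   34.1] [ 172.  -295.2   35.2]
```

```bash
python3 -m pendant '[40,0,-50,4,0, 40,0,-50,4,0, 40,0,-50,4,0, 40,0,-50,4,0, 40,0,-50,4,0, 40,0,-53,4,0, 40,0,0,0,0, 40,0,0,0,0, 40,50,0,0,0, 40,50,0,0,0, 40,40,0,0,0]'
python3 - <<'E'
from h import *
st(); print(go(575,243,24))
E
```

```text
clock: 13.6
tcp_pos: [0.5729, 0.2388, 0.0513]
orientation: [-2.18, 0.091, 2.182]
contact_force: [0.5, -0.4, -1.8]
grip_width: 0.0528
t 13.6 tcp [572.9 238.8  51.3] 
M [[-0.001, -0.081, -0.997], [-0.002, -0.997, 0.081], [-1.0, 0.002, 0.001]] F [ 0.5 -0.4 -1.8] w 52.8 q7 [-0.25  0.57 -0.33  1.78  0.24  0.83 -2.35]
[27.2 -4.4 -1.8]
```

```bash
python3 -m pendant '[40,16,-4,0,0, 40,8,0,0,0, 40,4,0,0,0, 40,0,0,0,0, 75,0,0,0,0, 75,0,0,0,0, 75,0,0,0,0, 80,-50,0,0,0, 80,-50,0,0,0, 80,-20,0,0,0, 80,0,0,0,0]'
python3 - <<'E'
from h import *
st(); jars('wrist'); jars('top');print(go(464,246,120))
E
```

```text
clock: 14.98
tcp_pos: [0.5743, 0.2464, 0.1469]
orientation: [-2.184, 0.084, 2.178]
contact_force: [0.2, -0.5, -1.2]
grip_width: 0.0803
t 14.97 tcp [574.3 246.4 146.9] 
M [[0.003, -0.078, -0.997], [0.001, -0.997, 0.078], [-1.0, -0.001, -0.003]] F [ 0.2 -0.5 -1.2] w 80.3 q7 [-0.23  0.46 -0.37  1.71  0.19  1.   -2.32]
red [330. 287.] n 1801 ztop 65 mean [464. 245.] circ 463 245 29
blue [230.  47.] n 7773 ztop 32 mean [710. 323.] circ 726 314 98
blue [322. 190.] n 2414 ztop 65 mean [573. 246.] circ 572 246 29
red [354. 185.] n 272 ztop 163 mean [ 569. -160.] circ 569 -161 27
red [356. 233.] n 206 ztop 115 mean [ 438. -165.] circ 438 -164 34
blue [119. 126.] n 684 ztop 83 mean [801. 555.] circ 809 578 83
blue [ 68. 123.] n 107 ztop 83 mean [819. 712.] circ 816 706 31
blue [216. 149.] n 385 ztop 37 mean [733. 260.] circ 670 266 122
blue [314. 158.] n 274 ztop 163 mean [651. -53.] circ 652 -52 28
[ 24.2   7.8 108.2]
```

```bash
python3 -m pendant '[82,0,4,54,0, 82,0,0,54,0, 82,0,0,0,0, 82,50,0,0,0, 82,45,0,0,0, 82,28,0,0,0, 82,0,0,0,0, 40,0,0,0,0, 40,0,0,0,0, 40,0,0,0,0, 40,0,0,0,0, 40,-40,0,0,0, 40,-50,0,0,0, 40,-50,0,0,0, 40,-40,0,0,0, 40,0,0,0,0]' 40
python3 - <<'E'
from h import *
st(); print(go(39,-45,200,True))
E
```

```text
clock: 17.08
tcp_pos: [0.4679, 0.2521, 0.2075]
orientation: [-2.188, 0.081, 2.17]
contact_force: [1.0, -0.4, -1.1]
grip_width: 0.04
t 17.07 tcp [467.9 252.1 207.5] 
M [[0.008, -0.078, -0.997], [0.004, -0.997, 0.078], [-1.0, -0.005, -0.008]] F [ 1.  -0.4 -1.1] w 40.0 q7 [-0.25  0.25 -0.43  1.86  0.12  1.04 -2.38]
[   7.3  401.8 -210.5]
```

```bash
python3 - <<'E'
from h import *
st(); jars('wrist'); jars('top')
p,d=viewer.grab_frame('wrist'); q,_=viewer.grab_frame('scene'); 
cv2.imwrite('pics/w3.png',cv2.resize(np.vstack([p,cv2.resize(q[200:360,260:480],(640,400))])[:,:,::-1],(480,600)))
E
```

```text
t 17.07 tcp [467.9 252.1 207.5] 
M [[0.008, -0.078, -0.997], [0.004, -0.997, 0.078], [-1.0, -0.005, -0.008]] F [ 1.  -0.4 -1.1] w 40.0 q7 [-0.25  0.25 -0.43  1.86  0.12  1.04 -2.38]
red [322. 181.] n 878 ztop 64 mean [462. 252.] circ 462 246 28
blue [321.  75.] n 1528 ztop 64 mean [577. 244.] circ 571 246 28
red [354. 185.] n 271 ztop 163 mean [ 568. -160.] circ 568 -161 27
red [356. 233.] n 213 ztop 115 mean [ 436. -165.] circ 436 -166 35
blue [102. 127.] n 1414 ztop 83 mean [803. 607.] circ 800 618 125
blue [201. 152.] n 711 ztop 37 mean [724. 310.] circ 727 311 97
blue [314. 158.] n 275 ztop 163 mean [651. -52.] circ 652 -52 27
blue [218. 196.] n 244 ztop 69 mean [572. 245.] circ 573 246 27
```

View pics/w3.png

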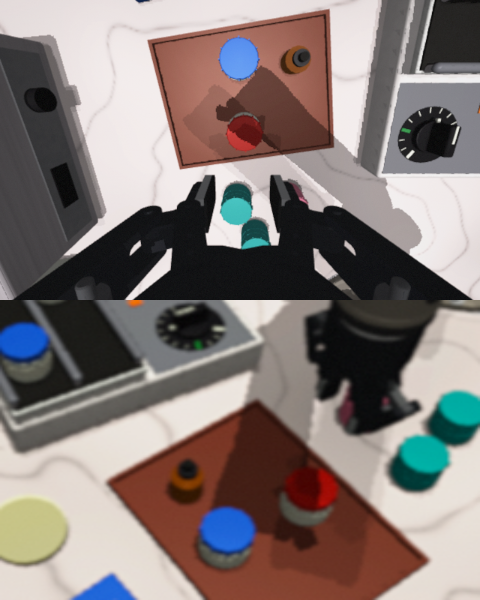

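```bash
python3 -m pendant '[85,40,6,5,0, 85,50,0,0,0, 85,40,0,0,0, 85,30,0,0,0, 85,15,0,0,0, 85,0,0,0,0, 85,0,0,0,0]' 70
python3 - <<'E'
from h import *
st(); print(go(463,246,20))
E
```

```text
clock: 18.15
tcp_pos: [0.4607, 0.2454, 0.0285]
orientation: [-2.182, 0.084, 2.18]
contact_force: [0.4, -0.7, 0.7]
grip_width: 0.0851
t 18.15 tcp [460.7 245.4  28.5] 
M [[0.001, -0.078, -0.997], [0.001, -0.997, 0.078], [-1.0, -0.001, -0.001]] F [ 0.4 -0.7  0.7] w 85.1 q7 [-0.31  0.48 -0.37  2.03  0.27  0.68 -2.5 ]
[ 8.5 -0.8 -2.2]
```

```bash
python3 -m pendant '[85,8,0,-2,0, 85,0,0,0,0, 40,0,0,0,0, 40,0,0,0,0, 40,0,0,0,0, 40,0,0,0,0, 40,0,0,0,0, 40,0,0,0,0, 40,-15,0,0,0, 40,-20,0,0,0, 40,-30,0,0,0, 40,-30,0,0,0, 40,0,0,0,0]' 70
```

```text
clock: 19.77
tcp_pos: [0.4636, 0.2457, 0.1172]
orientation: [-2.185, 0.083, 2.176]
contact_force: [0.6, 0.6, -1.8]
grip_width: 0.0519
```

```bash
python3 - <<'E'
from h import *
print(go(39,-45,200,True))
E
```

```text
[ -82.9  394.8 -214.7]
```

```bash
python3 -m pendant '[40,-50,0,0,0, 40,-40,0,0,0, 40,0,45,-20,0, 40,0,45,-25,0, 40,0,45,-25,0, 40,0,45,-25,0, 40,0,45,-25,0, 40,0,45,-25,0, 40,0,45,-25,0, 40,0,45,-25,0, 40,0,35,-20,0, 40,0,0,0,0, 40,0,0,0,0]'
python3 - <<'E'
from h import *
st(); print(go(39,-45,118,True))
E
```

```text
clock: 21.4
tcp_pos: [0.6447, -0.1649, 0.2033]
orientation: [-2.179, 0.084, 2.184]
contact_force: [0.9, 0.3, -0.8]
grip_width: 0.0513
t 21.4 tcp [ 644.7 -164.9  203.3] 
M [[-0.002, -0.078, -0.997], [0.001, -0.997, 0.078], [-1.0, -0.001, 0.002]] F [ 0.9  0.3 -0.8] w 51.3 q7 [ 0.3   0.46 -0.21  1.55  0.1   1.14 -1.57]
[85.3 -0.  -1.8]
```

```bash
python3 -m pendant '[40,40,0,-2,0, 40,28,0,0,0, 40,12,0,0,0, 40,5,0,0,0, 40,2,0,0,0, 40,0,0,0,0, 75,0,0,0,0, 75,0,0,0,0, 75,0,0,0,0, 80,-40,0,0,0, 80,-50,0,0,0, 80,0,0,0,0]'
python3 - <<'E'
from h import *
st(); jars('wrist'); jars('top');print(go(652,-53,200))
E
```

```text
clock: 22.9
tcp_pos: [0.6508, -0.1666, 0.213]
orientation: [-2.192, 0.087, 2.172]
contact_force: [-0.7, 0.3, 0.2]
grip_width: 0.0802
t 22.9 tcp [ 650.8 -166.6  213. ] 
M [[0.009, -0.078, -0.997], [-0.002, -0.997, 0.078], [-1.0, 0.001, -0.009]] F [-0.7  0.3  0.2] w 80.2 q7 [ 0.3   0.46 -0.21  1.54  0.1   1.14 -1.57]
red [158.  25.] n 1674 ztop 177 mean [786. -66.] circ 788 -62 18
red [133.  27.] n 268 ztop 177 mean [786. -48.] circ 786 -48 8
red [319. 179.] n 363 ztop 158 mean [ 666. -165.] circ 661 -166 20
red [295. 212.] n 72 ztop 158 mean [ 639. -141.] circ 638 -140 8
red [338. 283.] n 701 ztop 158 mean [ 564. -175.] circ 566 -168 25
red [301. 281.] n 356 ztop 158 mean [ 569. -139.] circ 568 -144 21
blue [  7. 146.] n 607 ztop 32 mean [713. 231.] circ 721 239 33
blue [594. 170.] n 211 ztop 102 mean [ 641. -452.] circ 642 -453 9
blue [622. 171.] n 206 ztop 102 mean [ 638. -482.] circ 638 -482 10
blue [193. 205.] n 3024 ztop 158 mean [652. -53.] circ 651 -52 30
blue [ 15. 259.] n 1076 ztop 64 mean [571. 241.] circ 571 247 30
blue [104. 125.] n 1273 ztop 83 mean [807. 599.] circ 796 618 122
blue [201. 152.] n 707 ztop 37 mean [724. 310.] circ 728 312 96
blue [314. 158.] n 275 ztop 163 mean [651. -52.] circ 652 -53 28
blue [218. 196.] n 243 ztop 70 mean [572. 245.] circ 572 246 28
[   8.1 -113.1    4.7]
```

```bash
python3 -m pendant '[85,0,-57,2,0, 85,0,-56,3,0, 85,0,0,0,0, 85,30,0,0,0, 85,35,0,0,0, 85,23,0,0,0, 85,8,0,0,0, 85,0,0,0,0, 40,0,0,0,0, 40,0,0,0,0, 40,0,0,0,0, 40,0,0,0,0, 40,0,0,0,0, 40,-15,0,0,0, 40,-20,0,0,0, 40,-25,0,0,0, 40,-20,0,0,0, 40,0,0,0,0]' 70
python3 - <<'E'
from h import *
st(); print(go(575,335,190))
E
```

```text
clock: 25.25
tcp_pos: [0.6529, -0.053, 0.1943]
orientation: [-2.186, 0.085, 2.177]
contact_force: [-0.5, -0.2, -2.8]
grip_width: 0.0522
t 25.25 tcp [652.9 -53.  194.3] 
M [[0.004, -0.078, -0.997], [-0.0, -0.997, 0.078], [-1.0, -0.0, -0.004]] F [-0.5 -0.2 -2.8] w 52.2 q7 [ 0.16  0.45 -0.24  1.6   0.12  1.1  -1.76]
[   3.8 -380.7  108. ]
```

```bash
python3 -m pendant '[40,0,-45,10,0, 40,0,-45,14,0, 40,0,-45,14,0, 40,0,-45,14,0, 40,0,-45,14,0, 40,0,-45,14,0, 40,0,-45,14,0, 40,0,-45,14,0, 40,0,-21,0,0, 40,0,0,0,0, 40,40,0,0,0, 40,50,0,0,0, 40,40,0,0,0, 40,0,0,0,0]'
python3 - <<'E'
from h import *
st(); print(go(575,335,23))
E
```

```text
clock: 27.0
tcp_pos: [0.572, 0.3307, 0.0579]
orientation: [-2.177, 0.095, 2.189]
contact_force: [0.7, -0.0, -1.9]
grip_width: 0.0518
t 27.0 tcp [572.  330.7  57.9] 
M [[-0.006, -0.081, -0.997], [-0.006, -0.997, 0.081], [-1.0, 0.006, 0.005]] F [ 0.7 -0.  -1.9] w 51.8 q7 [-0.4   0.62 -0.31  1.67  0.23  0.89 -2.45]
[34.9 -4.7 -2.8]
```

```bash
python3 -m pendant '[40,20,-4,-3,0, 40,8,0,0,0, 40,5,0,0,0, 40,3,0,0,0, 40,0,0,0,0, 75,0,0,0,0, 75,0,0,0,0, 75,0,0,0,0, 75,-40,0,0,0, 75,-50,0,0,0, 75,-60,0,0,0, 75,-40,40,0,0, 75,0,60,0,0, 75,0,60,0,0, 75,0,60,0,0, 75,0,0,0,0]'
python3 - <<'E'
from h import *
st(); p,d,C,h=jars('top')
X,Y,Z=C[...,0],C[...,1],C[...,2];V=h[...,2]
snap('top','t4.png',(190,140,400,270),3.8)
m=(abs(Z-.112)<.006)&(X<.5)&(X>.35)&(Y>-.3)&(Y<.1); k,L,s,c=cv2.connectedComponentsWithStats(m.astype(np.uint8))
for i in range(1,k):
    if s[i,4]>15: print('h112',s[i],rect(C[L==i]))
E
```

```text
clock: 29.0
tcp_pos: [0.5599, 0.1129, 0.2158]
orientation: [-2.179, 0.099, 2.178]
contact_force: [0.6, 0.5, 0.7]
grip_width: 0.0751
t 29.0 tcp [559.9 112.9 215.8] 
M [[0.0, -0.087, -0.996], [-0.003, -0.996, 0.087], [-1.0, 0.003, -0.001]] F [0.6 0.5 0.7] w 75.1 q7 [-0.07  0.3  -0.3   1.77  0.1   1.09 -2.06]
red [354. 158.] n 249 ztop 163 mean [ 646. -165.] circ 646 -165 26
red [354. 185.] n 272 ztop 163 mean [ 569. -160.] circ 569 -160 27
red [356. 233.] n 206 ztop 115 mean [ 438. -165.] circ 438 -165 34
blue [120. 128.] n 674 ztop 83 mean [796. 549.] circ 806 576 83
blue [ 66. 123.] n 63 ztop 83 mean [819. 719.] circ 817 719 19
blue [180. 156.] n 278 ztop 37 mean [713. 377.] circ 720 364 53
blue [187. 195.] n 243 ztop 69 mean [577. 337.] circ 577 337 27
h112 [352 221  10  27 243] (((435.2246398925781, -165.88601684570312), (26.371829986572266, 75.60319519042969), 86.38359832763672), [[397.0, -177.0], [472.0, -181.0], [474.0, -155.0], [398.0, -150.0]])
h112 [308 226   5  16  72] (((441.2588806152344, -33.00062561035156), (11.634366989135742, 43.808555603027344), 88.32708740234375), [[419.0, -38.0], [463.0, -39.0], [463.0, -28.0], [420.0, -27.0]])
```

View pics/t4.png

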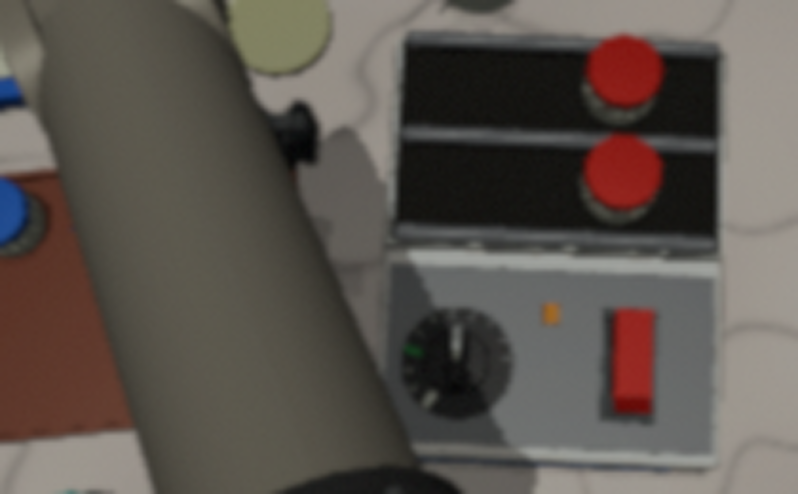

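```bash
python3 -m pendant '[60,0,20,30,0, 60,0,20,40,0, 60,0,20,40,0, 60,0,10,10,0, 60,0,0,0,0]'
cat >> h.py <<'E'
def ortho(n,p,x,y,z,half=60,s=4):
    g=np.array([(x-half,y-half),(x-half,y+half),(x+half,y+half),(x+half,y-half)],float)
    src=np.float32([px(n,[a/1000,b/1000,z/1000]) for a,b in g])
    dst=np.float32([((y+half-b)*s,(x+half-a)*s) for a,b in g])  # up=+x,left=+y
    return cv2.warpPerspective(p,cv2.getPerspectiveTransform(src,dst),(2*half*s,2*half*s))
E
python3 - <<'E'
from h import *
st(); p,d=viewer.grab_frame('wrist')
a=ortho('wrist',p,441,-33,70,48);b=ortho('wrist',p,441,-33,112,48)
cv2.imwrite('pics/d1.png',np.hstack([a,b])[:,:,::-1])
E
```

```text
clock: 29.72
tcp_pos: [0.4349, 0.0601, 0.2161]
orientation: [-2.184, 0.084, 2.181]
contact_force: [0.3, -0.1, 0.3]
grip_width: 0.0602
t 29.73 tcp [434.9  60.1 216.1] 
M [[0.001, -0.077, -0.997], [0.0, -0.997, 0.077], [-1.0, -0.0, -0.001]] F [ 0.3 -0.1  0.3] w 60.2 q7 [ 0.02  0.07 -0.31  2.04  0.03  1.02 -1.95]
```

View pics/d1.png

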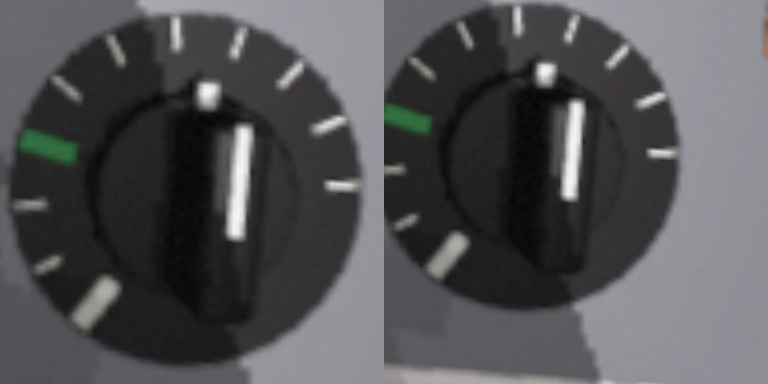

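```bash
python3 - <<'E'
from h import *
print(go(441.5,-32.5,140))
E
python3 -m pendant '[45,0,45,0,-0.05, 45,30,48,-13,0, 45,40,0,0,0, 45,0,0,0,0]' 40
python3 - <<'E'
from h import *
st(); print(go(441.5,-32.5,88))
E
```

```text
[ 76.1  92.4 -12.9]
clock: 30.28
tcp_pos: [0.4417, -0.0333, 0.1434]
orientation: [-2.201, 0.03, 2.213]
contact_force: [0.2, 1.3, 0.1]
grip_width: 0.0449
t 30.27 tcp [441.7 -33.3 143.4] 
M [[-0.005, -0.028, -1.0], [0.001, -1.0, 0.028], [-1.0, -0.001, 0.005]] F [0.2 1.3 0.1] w 44.9 q7 [ 0.13  0.17 -0.22  2.12  0.05  0.86 -1.71]
[55.4 -0.7 -0.1]
```

```bash
python3 -m pendant '[45,30,-1,0,0, 45,25,0,0,0, 45,0,0,0,0, 5,0,0,0,0, 5,0,0,0,0, 5,0,0,0,0, 5,0,0,0,0]' 40; python3 -c "
from h import *
st()"
```

```text
clock: 31.15
tcp_pos: [0.4429, -0.0329, 0.091]
orientation: [-2.208, 0.031, 2.206]
contact_force: [-0.4, -0.4, -0.4]
grip_width: 0.005
t 31.15 tcp [442.9 -32.9  91. ] 
M [[0.001, -0.028, -1.0], [-0.0, -1.0, 0.028], [-1.0, 0.0, -0.001]] F [-0.4 -0.4 -0.4] w 5.0 q7 [ 0.12  0.25 -0.21  2.17  0.08  0.72 -1.74]
```

```bash
python3 - <<'E'
from h import *
p,d=viewer.grab_frame('wrist'); q,_=viewer.grab_frame('scene'); 
cv2.imwrite('pics/w5.png',cv2.resize(np.vstack([p,cv2.resize(q[160:320,260:480],(640,400))])[:,:,::-1],(480,600)))
E
```

```text
(no output)
```

View pics/w5.png

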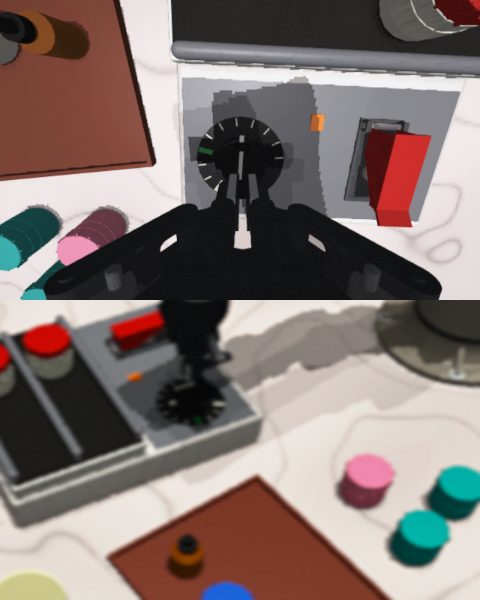

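```bash
python3 - <<'E'
from h import *
print([px('wrist',[.4429,-.0329,z]).round() for z in(.07,.091,.112,.15)], px('wrist',[.42,-.033,.112]).round(),px('wrist',[.464,-.033,.112]).round())
p,d=viewer.grab_frame('wrist'); C=cloud('wrist',d)
cv2.imwrite('pics/w6.png',cv2.resize(p[120:360,220:440],None,fx=3,fy=2.5)[:,:,::-1])
print(C[200:340:8,322].__mul__(1000).round().astype(int).tolist())
E
```

```text
[array([322., 210.]), array([322., 220.]), array([322., 233.]), array([321., 264.])] [323. 266.] [321. 200.]
[[463, -34, 109], [459, -34, 112], [454, -33, 113], [449, -33, 113], [443, -33, 112], [437, -33, 111], [433, -33, 113], [427, -33, 112], [421, -32, 112], [390, -31, 70], [383, -31, 71], [374, -31, 70], [317, -29, 1], [305, -28, -1], [295, -28, 0], [283, -28, -1], [272, -27, 0], [453, -34, 207]]
```

View pics/w6.png

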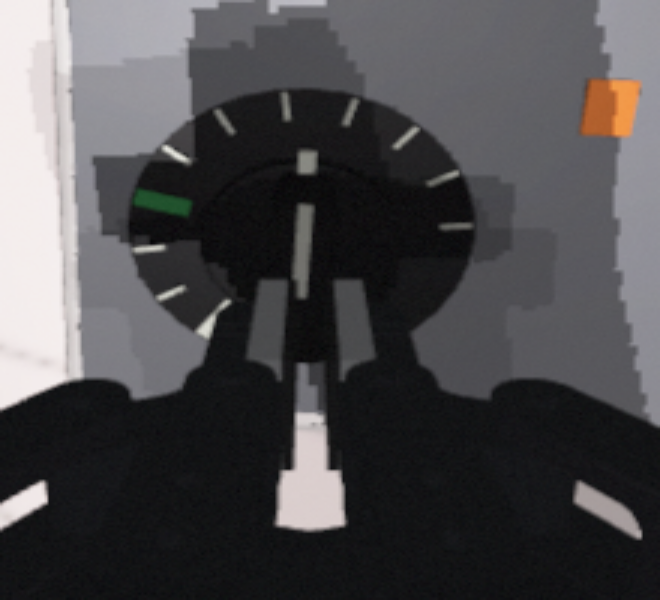

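```bash
python3 -m pendant '[0,0,0,0,0, 0,0,0,0,0, 0,0,0,0,-0.16, 0,0,0,0,-0.16, 0,0,0,0,-0.16, 0,0,0,0,-0.16, 0,0,0,0,-0.16, 0,0,0,0,-0.16, 0,0,0,0,-0.16, 0,0,0,0,-0.16, 0,0,0,0,0]' 40
python3 - <<'E'
from h import *
o,M=st(); print(np.degrees(np.arctan2(M[1,1],M[0,1])),np.round(o['moment'],2))
p,d=viewer.grab_frame('top');cv2.imwrite('pics/d2.png',np.hstack([ortho('top',p,442,-32,z,48) for z in(70,112)])[:,:,::-1])
E
```

```text
clock: 32.67
tcp_pos: [0.4426, -0.033, 0.0905]
orientation: [1.441, 1.04, -1.441]
contact_force: [-0.5, -0.3, 0.2]
grip_width: -0.0001
t 32.67 tcp [442.6 -33.   90.5] 
M [[-0.0, 0.949, -0.315], [0.0, -0.315, -0.949], [-1.0, -0.0, -0.0]] F [-0.5 -0.3  0.2] w -0.1 q7 [ 0.33  0.27 -0.45  2.16  0.17  0.74 -0.56]
-18.375241713323177 [-0.01 -0.05  0.02]
```

View pics/d2.png

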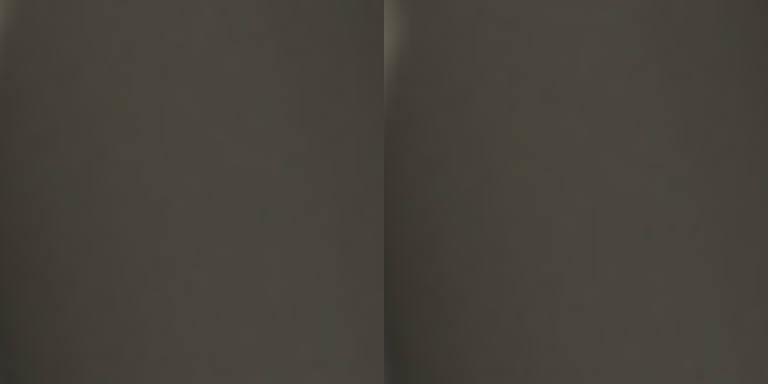

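```bash
cat >> h.py <<'E'
def dial(n):
    p,d=viewer.grab_frame(n); C=cloud(n,d); V=p.max(2); S=p.max(2)-p.min(2)
    rr=np.hypot(C[...,0]-.442,C[...,1]+.0325)
    m=(rr<.028)&(abs(C[...,2]-.111)<.006)
    if m.sum()>10:
        P=C[m][:,:2]*1000; e=np.linalg.eigh(np.cov(P.T))[1][:,1]; print('bar n',m.sum(),rect(C[m]),'cw deg',-np.degrees(np.arctan2(e[1],e[0]))%180)
    w=(rr<.036)&(V>105)&(S<40)&(C[...,2]<.125)
    k,L,s,c=cv2.connectedComponentsWithStats(w.astype(np.uint8),connectivity=8)
    for i in range(1,k):
        if s[i,4]>4:
            q=C[L==i].mean(0)*1000; print('white',s[i,4],q.round(),'r',np.hypot(q[0]-442,q[1]+32.5).round(),'cw',(-np.degrees(np.arctan2(q[1]+32.5,q[0]-442))%360).round())
    return p,d,C
E
python3 - <<'E'
from h import *
p,d,C=dial('wrist')
cv2.imwrite('pics/w7.png',cv2.resize(p[120:360,200:440],None,fx=2.5,fy=2.5)[:,:,::-1])
E
```

```text
bar n 1366 (((441.64666748046875, -30.658878326416016), (13.966235160827637, 43.80986785888672), 84.28050994873047), [[419.0, -35.0], [463.0, -40.0], [464.0, -26.0], [421.0, -22.0]]) cw deg 5.88822371884109
white 57 [416. -12.  72.] r 33.0 cw 219.0
white 35 [467. -33.  84.] r 25.0 cw 2.0
white 109 [453. -32. 113.] r 11.0 cw 359.0
white 5 [456. -64.  71.] r 35.0 cw 66.0
```

View pics/w7.png

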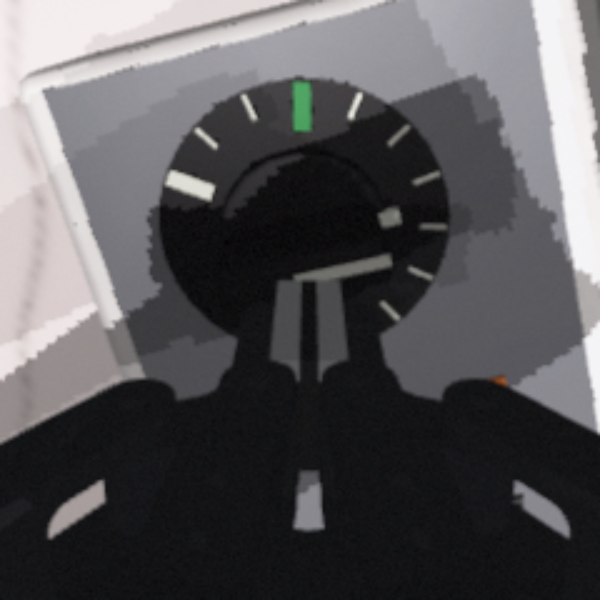

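```bash
python3 - <<'E'
from h import *
p,d=viewer.grab_frame('wrist'); C=cloud('wrist',d)*1000
for u in (314,318,322,328,334):
    print(u,[C[v,u].round().astype(int).tolist() for v in range(222,272,6)])
o,M=st(); T=np.linalg.inv(np.array(viewer.calibration('wrist')['world_to_cam'])); print((M.T@(T[:3,3]-o['tcp_pos'])*1000).round(1), (T[:3,3]*1000).round())
E
```

```text
314 [[439, -24, 112], [438, -28, 113], [441, -21, 137], [441, -22, 144], [441, -22, 150], [442, -21, 158], [442, -22, 162], [442, -22, 168], [443, -21, 174]]
318 [[441, -25, 111], [440, -29, 112], [443, -22, 137], [443, -22, 144], [443, -22, 152], [443, -22, 157], [443, -23, 162], [443, -23, 166], [444, -22, 174]]
322 [[444, -26, 111], [442, -30, 112], [445, -24, 136], [445, -23, 145], [445, -23, 151], [445, -23, 157], [445, -23, 162], [445, -23, 167], [444, -26, 167]]
328 [[447, -28, 111], [446, -31, 112], [448, -24, 137], [448, -24, 145], [448, -24, 152], [448, -24, 157], [447, -24, 162], [447, -24, 167], [446, -27, 167]]
334 [[451, -28, 112], [450, -32, 113], [451, -25, 137], [451, -25, 143], [450, -25, 151], [450, -25, 156], [450, -24, 164], [450, -24, 168], [450, -24, 173]]
t 32.83 tcp [442.6 -33.   90.6] 
M [[-0.0, 0.949, -0.316], [-0.0, -0.316, -0.949], [-1.0, -0.0, 0.0]] F [-0.1 -0.  -0.3] w 0.1 q7 [ 0.33  0.27 -0.45  2.16  0.17  0.74 -0.56]
[-181.5   -0.3  -70.6] [465.  34. 272.]
```

```bash
cat > tip.py <<'E'
from h import *
o,M=st(); p,d=viewer.grab_frame('wrist'); C=cloud('wrist',d); Q=((C-np.array(o['tcp_pos']))@M)*1000
m=(d>0)&(abs(Q[...,1])<60)&(abs(Q[...,2])<16)&(Q[...,0]>-70)&(Q[...,0]<40)
m&=(C[...,2]>.125)
for a in range(-60,61,5):
    k=m&(abs(Q[...,1]-a)<2.5)
    if k.sum()>3: print('y',a,'n',k.sum(),'max x',Q[k][:,0].max().round(1),'z rng',Q[k][:,2].min().round(1),Q[k][:,2].max().round(1))
E
python3 -m pendant '[0,-40,0,0,0, 0,0,0,0,0]'; python3 tip.py; python3 -m pendant '[56,0,0,0,0, 56,0,0,0,0, 56,0,0,0,0]'; python3 tip.py
```

```text
clock: 33.08
tcp_pos: [0.4448, -0.0327, 0.1329]
orientation: [1.444, 1.036, -1.437]
contact_force: [0.2, -0.7, -0.6]
grip_width: 0.0002
t 33.08 tcp [444.8 -32.7 132.9] 
M [[0.005, 0.949, -0.315], [-0.0, -0.315, -0.949], [-1.0, 0.005, -0.001]] F [ 0.2 -0.7 -0.6] w 0.2 q7 [ 0.35  0.21 -0.47  2.12  0.13  0.83 -0.51]
y -15 n 105 max x -45.3 z rng -6.3 -4.6
y -10 n 211 max x -44.0 z rng -10.2 -4.9
y -5 n 265 max x -42.1 z rng -10.3 -8.9
y 0 n 274 max x -42.1 z rng -10.5 -8.7
y 5 n 232 max x -42.0 z rng -10.4 -4.8
y 10 n 230 max x -44.7 z rng -6.9 -4.6
clock: 33.5
tcp_pos: [0.4422, -0.0329, 0.13]
orientation: [1.44, 1.042, -1.441]
contact_force: [0.8, 1.2, 0.6]
grip_width: 0.054
t 33.5 tcp [442.2 -32.9 130. ] 
M [[-0.001, 0.95, -0.314], [0.0, -0.314, -0.95], [-1.0, -0.001, 0.0]] F [0.8 1.2 0.6] w 54.0 q7 [ 0.35  0.21 -0.46  2.12  0.13  0.83 -0.51]
y -40 n 136 max x -50.0 z rng -6.9 -5.2
y -35 n 120 max x -47.4 z rng -10.7 -5.6
y -30 n 235 max x -42.2 z rng -11.0 11.3
y -25 n 465 max x -41.8 z rng -10.8 12.0
y 25 n 488 max x -42.1 z rng -10.7 12.2
y 30 n 221 max x -47.0 z rng -11.1 -9.3
y 35 n 120 max x -47.8 z rng -11.1 -5.2
y 40 n 128 max x -50.6 z rng -6.9 -5.3
```

```bash
python3 -m pendant '[45,0,0,0,0.165, 45,0,0,0,0.165, 45,0,0,0,0.165, 45,0,0,0,0.165, 45,0,0,0,0.165, 45,0,0,0,0.165, 45,0,0,0,0.165, 45,0,0,0,0.165, 45,30,0,0,0, 45,0,0,0,0]'; python3 tip.py; python3 -c "
from h import *
dial('wrist')"
```

```text
clock: 34.8
tcp_pos: [0.4408, -0.0328, 0.0991]
orientation: [-2.182, 0.074, 2.192]
contact_force: [0.7, -0.1, 0.7]
grip_width: 0.0448
t 34.8 tcp [440.8 -32.8  99.1] 
M [[-0.004, -0.068, -0.998], [0.0, -0.998, 0.068], [-1.0, 0.0, 0.004]] F [ 0.7 -0.1  0.7] w 44.8 q7 [ 0.18  0.24 -0.27  2.16  0.09  0.75 -1.8 ]
y -35 n 101 max x -48.5 z rng -8.1 -6.9
y -30 n 138 max x -44.4 z rng -11.9 -6.7
y -25 n 233 max x -44.4 z rng -12.2 -10.7
y -20 n 434 max x -41.9 z rng -12.3 10.8
y 25 n 569 max x -41.6 z rng -12.2 10.6
y 30 n 146 max x -44.8 z rng -11.9 -6.8
y 35 n 186 max x -47.2 z rng -8.2 -6.4
bar n 1336 (((442.7785339355469, -31.84340476989746), (13.806436538696289, 43.5765380859375), 85.46267700195312), [[421.0, -37.0], [464.0, -40.0], [465.0, -27.0], [422.0, -23.0]]) cw deg 5.017736846678105
white 5 [468. -55.  73.] r 35.0 cw 41.0
white 39 [467. -34.  84.] r 25.0 cw 3.0
white 99 [452. -32. 114.] r 10.0 cw 359.0
white 51 [417. -11.  73.] r 33.0 cw 221.0
```

```bash
python3 -m pendant '[45,15,-1,-2,0, 45,10,0,0,0, 45,8,0,0,0, 45,0,0,0,0]'; python3 -m pendant '[45,7,0,0,0, 45,7,0,0,0, 45,0,0,0,0]'; python3 tip.py |head -3; python3 -m pendant '[0,0,0,0,0, 0,0,0,0,0, 0,0,0,0,0, 0,0,0,0,0]' 40
```

```text
clock: 35.4
tcp_pos: [0.4441, -0.032, 0.0669]
orientation: [-2.185, 0.075, 2.189]
contact_force: [0.1, 0.2, 0.3]
grip_width: 0.0449
clock: 35.78
tcp_pos: [0.4442, -0.0321, 0.053]
orientation: [-2.185, 0.075, 2.188]
contact_force: [-0.2, -1.0, -0.5]
grip_width: 0.0454
t 35.77 tcp [444.2 -32.1  53. ] 
M [[-0.001, -0.068, -0.998], [0.0, -0.998, 0.068], [-1.0, 0.0, 0.001]] F [-0.2 -1.  -0.5] w 45.4 q7 [ 0.15  0.32 -0.26  2.19  0.14  0.64 -1.84]
clock: 36.33
tcp_pos: [0.445, -0.031, 0.054]
orientation: [-2.187, 0.073, 2.186]
contact_force: [-1.2, 5.0, 5.3]
grip_width: 0.0129
```

```bash
python3 -m pendant '[0,0,0,0,-0.15, 0,0,0,0,-0.15, 0,0,0,0,-0.15, 0,0,0,0,-0.15, 0,0,0,0,-0.15, 0,0,0,0,-0.15, 0,0,0,0,-0.15, 0,0,0,0,-0.15, 0,0,0,0,0]'
python3 -c "
from h import *
o,M=st(); print(np.round(o['moment'],2)); dial('wrist')"
```

```text
clock: 37.45
tcp_pos: [0.4434, -0.0281, 0.054]
orientation: [1.523, 0.976, -1.522]
contact_force: [-7.6, 13.4, 13.5]
grip_width: 0.0132
t 37.45 tcp [443.4 -28.1  54. ] 
M [[-0.002, 0.907, -0.421], [0.004, -0.421, -0.907], [-1.0, -0.003, -0.002]] F [-7.6 13.4 13.5] w 13.2 q7 [ 0.38  0.36 -0.53  2.18  0.28  0.67 -0.78]
[ 3.    1.72 -0.07]
bar n 2780 (((440.7235412597656, -29.22365951538086), (40.50046157836914, 38.33618927001953), 26.5585880279541), [[414.0, -21.0], [431.0, -55.0], [467.0, -37.0], [450.0, -3.0]]) cw deg 115.29587401434011
white 60 [452.  -9.  84.] r 26.0 cw 293.0
white 50 [416. -11.  72.] r 33.0 cw 220.0
white 219 [446. -22. 113.] r 11.0 cw 289.0
white 6 [468. -56.  72.] r 35.0 cw 42.0
```

```bash
python3 -m pendant '[0,-2,-2,-2,0, 0,0,0,0,-0.15, 0,0,0,0,-0.15, 0,0,0,0,-0.15, 0,0,0,0,-0.15, 0,0,0,0,-0.15, 0,0,0,0,-0.15, 0,0,0,0,-0.15, 0,0,0,0,-0.15, 0,0,0,0,0]'
python3 -c "
from h import *
o,M=st(); print(np.round(o['moment'],2)); dial('wrist')"
```

```text
clock: 38.75
tcp_pos: [0.4398, -0.0285, 0.0542]
orientation: [0.63, 1.484, -0.633]
contact_force: [-6.8, 6.0, -0.5]
grip_width: 0.0132
t 38.75 tcp [439.8 -28.5  54.2] 
M [[-0.007, 0.722, 0.691], [0.001, 0.691, -0.722], [-1.0, -0.004, -0.005]] F [-6.8  6.  -0.5] w 13.2 q7 [ 0.61  0.42 -0.8   2.17  0.45  0.73  0.27]
[1.29 1.59 0.07]
bar n 2788 (((438.9776611328125, -31.32441520690918), (39.11098098754883, 40.456783294677734), 5.964676856994629), [[417.0, -13.0], [422.0, -53.0], [461.0, -49.0], [456.0, -9.0]]) cw deg 46.38892069745617
white 87 [417. -12.  72.] r 33.0 cw 219.0
white 56 [424. -13.  84.] r 27.0 cw 227.0
white 185 [434. -24. 113.] r 12.0 cw 227.0
```

```bash
python3 -m pendant '[0,0,0,0,-0.08, 0,0,0,0,-0.06, 0,0,0,0,0, 40,0,0,0,0, 40,0,0,0,0, 40,-30,0,0,0, 40,-40,0,0,0, 40,-40,0,0,0, 40,0,0,0,0]'
python3 - <<'E'
from h import *
p,d,C=dial('wrist'); st()
cv2.imwrite('pics/d3.png',cv2.resize(p,(800,500))[:,:,::-1])
E
```

```text
clock: 39.92
tcp_pos: [0.4465, -0.0297, 0.1685]
orientation: [0.525, 1.499, -0.524]
contact_force: [-0.6, 0.7, -0.7]
grip_width: 0.04
bar n 751 (((439.2112731933594, -30.745771408081055), (13.652263641357422, 43.114376068115234), 50.87163162231445), [[418.0, -22.0], [452.0, -50.0], [460.0, -39.0], [427.0, -12.0]]) cw deg 38.66089079092913
white 30 [415. -12.  70.] r 34.0 cw 217.0
white 37 [420. -16.  81.] r 27.0 cw 216.0
white 64 [430. -24. 111.] r 15.0 cw 214.0
t 39.98 tcp [445.1 -30.  166.8] 
M [[0.004, 0.622, 0.783], [-0.002, 0.783, -0.622], [-1.0, 0.001, 0.004]] F [-0.1 -1.5 -0.5] w 39.9 q7 [ 0.79  0.25 -0.96  2.06  0.25  0.95  0.59]
```

View pics/d3.png

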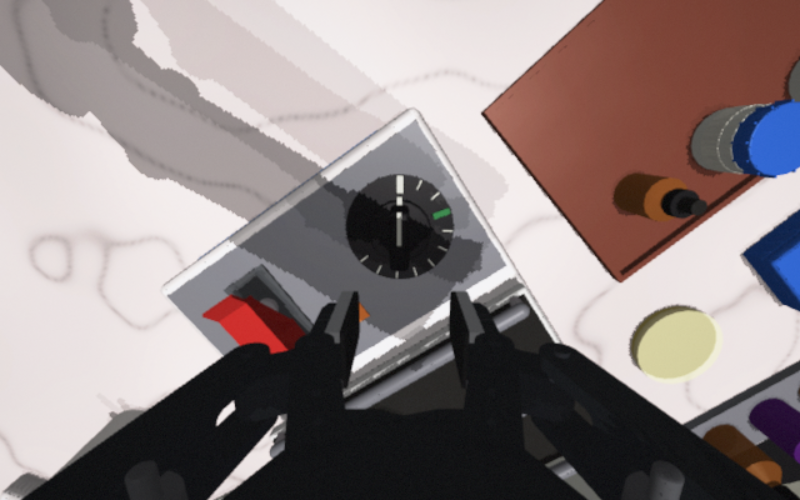

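```bash
python3 -m pendant '[0,0,0,0,0.17, 0,0,0,0,0.17, 0,0,0,0,0.17, 0,0,0,0,0.17, 0,0,0,0,0.17, 0,0,0,0,0.127, 0,0,0,20,0, 0,0,0,20,0, 0,0,0,20,0, 0,0,0,0,0]'
python3 - <<'E'
from h import *
o,M=st(); p,d=viewer.grab_frame('wrist'); C=cloud('wrist',d)*1000
Q=(C-np.array(o['tcp_pos'])*1000)@M
m=(d>0)&(abs(Q[...,2])<25)&(abs(Q[...,1])<90)&(C[...,2]>130)
for a in range(-130,-38,4):
    k=m&(abs(Q[...,0]-a)<2)
    if k.sum()>3: print(a,'n',k.sum(),'y',np.percentile(Q[k][:,1],[1,99]).round(1),'z',np.percentile(Q[k][:,2],[2,50,98]).round(1))
h=cv2.cvtColor(p,cv2.COLOR_RGB2HSV).astype(int)
red=((h[...,0]<8)|(h[...,0]>172))&(h[...,1]>150)
L=np.stack([(C[...,0]-611)*.9969-(C[...,1]+117)*.0785,(C[...,0]-611)*.0785+(C[...,1]+117)*.9969,C[...,2]],-1)
k=red&(L[...,0]<-90)&(L[...,0]>-230)&(L[...,1]<-30)&(L[...,1]>-100)
for z0 in range(72,128,4):
    q=L[k&(abs(L[...,2]-z0)<2)]
    if len(q)>3: print('z',z0,len(q),'x',np.percentile(q[:,0],[1,99]).round(1),'y',np.percentile(q[:,1],[1,99]).round(1))
jars('top')
cv2.imwrite('pics/c1.png',cv2.resize(p,(800,500))[:,:,::-1])
E
```

```text
clock: 41.22
tcp_pos: [0.4382, -0.0906, 0.1643]
orientation: [1.266, 1.172, -1.269]
contact_force: [0.1, 0.6, 0.3]
grip_width: 0.0001
t 41.23 tcp [438.2 -90.6 164.3] 
M [[-0.002, 0.997, -0.079], [0.0, -0.079, -0.997], [-1.0, -0.002, 0.0]] F [0.1 0.6 0.3] w 0.1 q7 [ 0.74  0.21 -0.75  2.07  0.18  0.93 -0.18]
-130 n 6236 y [-60.   59.1] z [-19.2 -11.5  -4.3]
-126 n 7307 y [-60.4  59.5] z [-17.9 -11.5  -2.8]
-122 n 4175 y [-58.4  58. ] z [-18.  -12.2  -3.4]
-118 n 3968 y [-55.6  54.6] z [-17.9 -12.    4.7]
-114 n 4047 y [-52.1  51.1] z [-17.9 -11.3   6.1]
-110 n 3211 y [-48.9  48.2] z [-17.9 -11.9   6. ]
-106 n 1925 y [-46.4  45.7] z [-17.8 -12.4   7. ]
-102 n 1504 y [-43.1  43. ] z [-15.6 -11.8   7.8]
-98 n 2044 y [-39.6  39.1] z [-13.   -9.7   7.8]
-94 n 2549 y [-37.1  36.6] z [-13.1  -8.5   7.6]
-90 n 1256 y [-34.4  33.7] z [-14.2 -12.3   7.7]
-86 n 1053 y [-30.7  30. ] z [-14.2 -12.1   7.5]
-82 n 364 y [-24.9  20.7] z [-14.3 -12.2  -6.8]
-78 n 438 y [-12.2  10.9] z [-12.6  -6.4   9.4]
-74 n 213 y [-6.5  5.9] z [-12.1 -11.2   9.9]
-70 n 180 y [-13.7  13.1] z [-12.  -11.3  -7. ]
-66 n 
[... 415 characters left out ...]
19 x [-146.7 -136.9] y [-46.8 -45.8]
z 92 21 x [-146.2 -137.2] y [-47.1 -45.7]
z 96 22 x [-146.6 -136.8] y [-47.1 -45.9]
z 100 18 x [-146.6 -137.3] y [-47.2 -45.9]
z 104 25 x [-146.4 -136.7] y [-46.9 -46. ]
z 108 20 x [-146.5 -136.6] y [-47.1 -46.1]
z 112 164 x [-202.8 -134.3] y [-62.7 -45.7]
z 116 37 x [-209. -140.] y [-56.  -46.1]
z 120 64 x [-212.4 -206.8] y [-57.9 -46. ]
red [354. 158.] n 241 ztop 163 mean [ 647. -166.] circ 647 -166 26
blue [126. 131.] n 261 ztop 83 mean [786. 532.] circ 787 537 42
blue [201. 152.] n 704 ztop 37 mean [724. 310.] circ 725 313 95
blue [187. 195.] n 242 ztop 69 mean [577. 338.] circ 577 337 27
blue [218. 196.] n 241 ztop 69 mean [572. 245.] circ 573 244 28
```

View pics/c1.png

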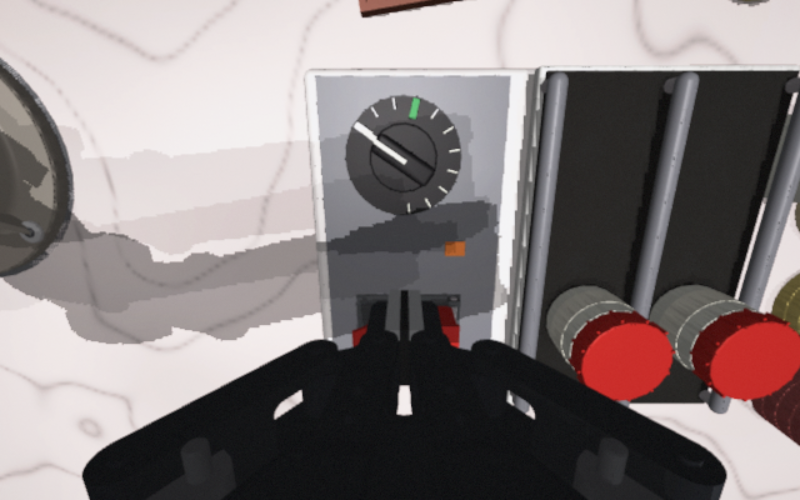

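```bash
python3 -m pendant '[0,0,-19,25,0, 0,0,-19,25,0, 0,0,-19,24,0, 0,0,0,0,0, 0,0,0,0,0]' 60
cat > t.py <<'E'
from h import *
o,M=st(); t=np.array(o['tcp_pos'])*1000; l=loc(t[0],t[1])
print('hinge-rel x',round(l[0]+133.4,1),'y',round(l[1]+61,1),'tip above deck',round(t[2]+42-70,1))
E
python3 t.py
```

```text
clock: 41.95
tcp_pos: [0.3774, -0.1577, 0.1656]
orientation: [1.264, 1.173, -1.263]
contact_force: [0.0, 0.0, -0.7]
grip_width: -0.0
t 41.95 tcp [ 377.4 -157.7  165.6] 
M [[0.001, 0.997, -0.075], [0.0, -0.075, -0.997], [-1.0, 0.001, -0.0]] F [ 0.   0.  -0.7] w -0.0 q7 [ 0.92  0.12 -0.71  2.14  0.1   0.91  0.08]
hinge-rel x -96.3 y 2.1 tip above deck 137.6
```

```bash
python3 -m pendant '[0,40,-2,2,0, 0,30,0,0,0, 0,20,0,0,0, 0,7,0,0,0, 0,0,0,0,0]'; python3 t.py
```

```text
clock: 42.58
tcp_pos: [0.3752, -0.1597, 0.0686]
orientation: [1.264, 1.174, -1.264]
contact_force: [-0.2, 0.2, -0.5]
grip_width: -0.0001
t 42.58 tcp [ 375.2 -159.7   68.6] 
M [[-0.0, 0.997, -0.074], [0.001, -0.074, -0.997], [-1.0, -0.0, -0.001]] F [-0.2  0.2 -0.5] w -0.1 q7 [ 0.83  0.29 -0.66  2.24  0.28  0.68 -0.1 ]
hinge-rel x -98.4 y -0.1 tip above deck 40.6
```

```bash
python3 -m pendant '[0,0,7,0,0, 0,-6,5,0,0, 0,-7,6,0,0, 0,-6,6,0,0, 0,-6,7,0,0, 0,0,0,0,0]'; python3 t.py; python3 - <<'E'
from h import *
p,d=viewer.grab_frame('wrist'); C=cloud('wrist',d)*1000
h=cv2.cvtColor(p,cv2.COLOR_RGB2HSV).astype(int)
red=((h[...,0]<8)|(h[...,0]>172))&(h[...,1]>150)
x=(C[...,0]-611)*.9969-(C[...,1]+117)*.0785+133.4
y=(C[...,0]-611)*.0785+(C[...,1]+117)*.9969+61
k=red&(abs(y)<25)&(x<40)&(x>-110)
P=np.c_[x[k],C[...,2][k]-70]; print(len(P))
if len(P):
  print('hi',P[P[:,1].argmax()].round(),'minx',P[P[:,0].argmin()].round(), P.mean(0).round())
E
```

```text
clock: 43.32
tcp_pos: [0.4025, -0.1628, 0.0945]
orientation: [1.261, 1.176, -1.271]
contact_force: [-13.9, 2.7, 15.8]
grip_width: 0.0001
t 43.33 tcp [ 402.5 -162.8   94.5] 
M [[-0.007, 0.997, -0.077], [-0.001, -0.077, -0.997], [-1.0, -0.007, 0.001]] F [-13.9   2.7  15.8] w 0.1 q7 [ 0.83  0.29 -0.67  2.16  0.26  0.77 -0.09]
hinge-rel x -70.8 y -1.0 tip above deck 66.5
5825
hi [-57. 107.] minx [-59.  75.] [-25.  51.]
```

```bash
python3 -m pendant '[0,-5,-1,0,0, 0,-5,0,0,0, 0,0,0,0,0]'; python3 t.py
```

```text
clock: 43.75
tcp_pos: [0.4058, -0.1631, 0.1045]
orientation: [1.266, 1.17, -1.264]
contact_force: [0.0, -0.1, 0.5]
grip_width: 0.0002
t 43.75 tcp [ 405.8 -163.1  104.5] 
M [[0.002, 0.997, -0.076], [-0.001, -0.076, -0.997], [-1.0, 0.003, 0.001]] F [ 0.  -0.1  0.5] w 0.2 q7 [ 0.84  0.27 -0.68  2.15  0.24  0.79 -0.07]
hinge-rel x -67.5 y -1.0 tip above deck 76.5
```

```bash
cat > lid.py <<'E'
from h import *
p,d=viewer.grab_frame('wrist'); C=cloud('wrist',d)*1000
h=cv2.cvtColor(p,cv2.COLOR_RGB2HSV).astype(int)
red=((h[...,0]<8)|(h[...,0]>172))&(h[...,1]>150)
red=cv2.erode(red.astype(np.uint8),np.ones((3,3)))>0
x=(C[...,0]-611)*.9969-(C[...,1]+117)*.0785+133.4
y=(C[...,0]-611)*.0785+(C[...,1]+117)*.9969+61
k=red&(abs(y)<22)&(x<60)&(x>-110)&(C[...,2]>75)
P=np.c_[x[k],C[...,2][k]-70]; print('n',len(P))
import sys
# fit theta: upper envelope points back-rotated should have roof z<=36 and x>=-79
best=[]
for th in np.arange(0,1.66,.02):
    c,s=np.cos(th),np.sin(th); X=P[:,0]*c-(P[:,1]-6)*s; Z=P[:,0]*s+(P[:,1]-6)*c
    inside=(X>-82)&(X<6)&(Z>-8)&(Z<48)&~((Z>39)&(X>-70))
    best.append((inside.mean(), th))
m=max(b[0] for b in best); print('theta range',[round(b[1],2) for b in best if b[0]>m-.01][::1], round(m,3)); print('toggle?')
for b in range(-90,60,10):
    q=P[abs(P[:,0]-b)<5]
    if len(q)>5: print(b,np.percentile(q[:,1],[2,98]).round(),end='; ')
cv2.imwrite('pics/lid.png',cv2.resize(p,(640,400))[:,:,::-1])
E
python3 lid.py
```

```text
n 4868
theta range [np.float64(0.0), np.float64(0.02), np.float64(0.04), np.float64(0.06), np.float64(0.08)] 1.0
toggle?
-80 [47. 51.]; -70 [37. 48.]; -60 [33. 43.]; -50 [28. 43.]; -40 [21. 43.]; -30 [16. 43.]; -20 [15. 43.]; -10 [15. 43.]; 0 [40. 43.];
```

```bash
python3 -m pendant '[0,-15,0,0,0, 0,0,-16,-1,0, 0,0,-16,0,0, 0,35,0,0,0, 0,22,0,0,0, 0,0,0,0,0, 0,0,4,0,0, 0,0,0,0,0]'; python3 t.py
```

```text
clock: 44.8
tcp_pos: [0.3778, -0.16, 0.0626]
orientation: [1.265, 1.17, -1.264]
contact_force: [0.5, -0.0, 0.2]
grip_width: -0.0001
t 44.8 tcp [ 377.8 -160.    62.6] 
M [[0.002, 0.997, -0.076], [-0.001, -0.076, -0.997], [-1.0, 0.002, 0.001]] F [ 0.5 -0.   0.2] w -0.1 q7 [ 0.83  0.31 -0.65  2.24  0.3   0.67 -0.12]
hinge-rel x -95.7 y -0.1 tip above deck 34.6
```

```bash
python3 -m pendant '[0,0,1,0,0, 0,0,1,0,0, 0,0,0,0,0]'; python3 t.py
```

```text
clock: 45.18
tcp_pos: [0.3788, -0.1598, 0.0617]
orientation: [1.265, 1.172, -1.265]
contact_force: [-0.1, -0.2, -0.1]
grip_width: 0.0001
t 45.17 tcp [ 378.8 -159.8   61.7] 
M [[0.0, 0.997, -0.076], [-0.0, -0.076, -0.997], [-1.0, 0.0, 0.0]] F [-0.1 -0.2 -0.1] w 0.1 q7 [ 0.82  0.31 -0.65  2.24  0.3   0.67 -0.12]
hinge-rel x -94.7 y 0.1 tip above deck 33.7
```

```bash
python3 -m pendant '[0,0,3,0,0, 0,-8,4.5,0,0, 0,-7,5.5,0,0, 0,-6.5,6,0,0]'; python3 t.py
```

```text
clock: 45.68
tcp_pos: [0.3976, -0.1613, 0.0837]
orientation: [1.265, 1.173, -1.266]
contact_force: [-2.8, 1.0, 1.6]
grip_width: 0.0001
t 45.67 tcp [ 397.6 -161.3   83.7] 
M [[-0.001, 0.997, -0.076], [-0.0, -0.076, -0.997], [-1.0, -0.001, 0.0]] F [-2.8  1.   1.6] w 0.1 q7 [ 0.83  0.3  -0.67  2.19  0.27  0.74 -0.1 ]
hinge-rel x -75.8 y 0.1 tip above deck 55.7
```

```bash
python3 -m pendant '[0,-6.2,6.6,0,0, 0,-5.4,7.3,0,0, 0,-4.6,7.6,0,0]'; python3 t.py
```

```text
clock: 46.05
tcp_pos: [0.4201, -0.163, 0.0998]
orientation: [1.265, 1.171, -1.264]
contact_force: [-0.2, 0.0, -0.3]
grip_width: 0.0001
t 46.05 tcp [ 420.1 -163.    99.8] 
M [[0.001, 0.997, -0.076], [-0.0, -0.076, -0.997], [-1.0, 0.001, 0.0]] F [-0.2  0.  -0.3] w 0.1 q7 [ 0.81  0.3  -0.67  2.13  0.27  0.79 -0.1 ]
hinge-rel x -53.3 y 0.2 tip above deck 71.8
```

```bash
python3 lid.py; python3 -m pendant '[0,-3.6,8.8,0,0, 0,-2.8,8.8,0,0, 0,-1.9,9,0,0, 0,-1,9,0,0]'; python3 t.py; python3 lid.py
```

```text
n 4389
theta range [np.float64(0.62), np.float64(0.64), np.float64(0.66), np.float64(0.68), np.float64(0.7), np.float64(0.72)] 1.0
toggle?
-40 [68. 89.]; -30 [50. 83.]; -20 [31. 70.]; -10 [23. 63.]; 0 [20. 55.]; 10 [30. 48.]; 20 [37. 42.]; clock: 46.6
tcp_pos: [0.4553, -0.1656, 0.1087]
orientation: [1.265, 1.172, -1.265]
contact_force: [-1.0, 0.1, 1.1]
grip_width: 0.0002
t 46.6 tcp [ 455.3 -165.6  108.7] 
M [[0.0, 0.997, -0.076], [0.0, -0.076, -0.997], [-1.0, 0.0, -0.0]] F [-1.   0.1  1.1] w 0.2 q7 [ 0.78  0.34 -0.66  2.05  0.28  0.84 -0.12]
hinge-rel x -18.0 y 0.3 tip above deck 80.7
n 2661
theta range [np.float64(1.02), np.float64(1.04), np.float64(1.06), np.float64(1.08), np.float64(1.1)] 1.0
toggle?
-10 [31. 84.]; 0 [22. 96.]; 10 [24. 70.]; 20 [27. 54.]; 30 [29. 37.];
```

```bash
python3 -m pendant '[0,-20,-4,0,0, 0,-30,-10,0,0, 0,0,-35,0,0, 0,0,-30,0,0, 0,0,0,0,-0.16, 0,0,0,0,-0.16, 0,0,0,0,-0.16, 0,0,0,0,-0.16, 0,0,0,0,-0.16, 0,0,0,0,-0.16, 0,0,0,0,-0.16, 0,0,0,0,-0.16, 0,0,0,0,-0.16, 0,0,0,0,-0.13, 0,0,0,0,0]'; python3 t.py; python3 lid.py; python3 - <<'E'
from h import *
o,M=st(); p,d=viewer.grab_frame('wrist'); C=cloud('wrist',d)*1000
Q=(C-np.array(o['tcp_pos'])*1000)@M
m=(d>0)&(abs(Q[...,2])<60)&(abs(Q[...,1])<45)&(C[...,2]>125)
for a in range(-120,-38,6):
    k=m&(abs(Q[...,0]-a)<2)
    if k.sum()>3: print(a,'z',np.percentile(Q[k][:,2],[1,50,99]).round(1),end=' | ')
E
```

```text
clock: 48.52
tcp_pos: [0.3759, -0.1597, 0.1595]
orientation: [0.06, 1.569, -0.062]
contact_force: [0.2, 0.5, -0.0]
grip_width: -0.0
t 48.52 tcp [ 375.9 -159.7  159.5] 
M [[0.001, 0.078, 0.997], [-0.001, 0.997, -0.078], [-1.0, -0.001, 0.001]] F [ 0.2  0.5 -0. ] w -0.0 q7 [ 1.1   0.16 -0.9   2.14  0.16  0.9   1.59]
hinge-rel x -97.7 y 0.0 tip above deck 131.5
n 184
theta range [np.float64(0.0), np.float64(0.02), np.float64(0.04), np.float64(0.06)] 1.0
toggle?
-80 [48. 51.]; -70 [45. 48.]; t 48.58 tcp [ 375.8 -159.7  159.3] 
M [[0.001, 0.08, 0.997], [-0.001, 0.997, -0.08], [-1.0, -0.001, 0.001]] F [ 0.4  1.1 -0.1] w -0.2 q7 [ 1.1   0.16 -0.9   2.14  0.16  0.9   1.59]
-120 z [-18.4 -12.2  -3.5] | -114 z [-18.3 -10.3   6.5] | -108 z [-18.3 -12.4   6.2] | -102 z [-17.2 -12.2   7.7] | -96 z [-13.4  -5.6   7.6] | -90 z [-14.6 -12.5   7.9] | -84 z [-14.7 -12.5   5.9] | -78 z [-13.2  -8.1   9.5] | -72 z [-12.2 -11.7  -7.9] | -66 z [-12.3  -8.2  -7. ] | -60 z [-12.2 -11.2  -6.9] | -54 z [-12.3  -8.1  -7.1] | -48 z [-12.3 -11.5  -7.1] | -42 z [-11.9 -11.6 -11.2] |
```

```bash
python3 -m pendant '[0,40,0,0,0, 0,30,0,0,0, 0,20,0,0,0, 0,7,0,0,0, 0,0,0,0,0, 0,0,0,4,0, 0,0,0,0,0]'; python3 t.py
```

```text
clock: 49.5
tcp_pos: [0.3809, -0.1602, 0.0624]
orientation: [0.06, 1.568, -0.061]
contact_force: [0.1, 0.6, -0.2]
grip_width: -0.0001
t 49.5 tcp [ 380.9 -160.2   62.4] 
M [[0.002, 0.077, 0.997], [-0.001, 0.997, -0.077], [-1.0, -0.001, 0.002]] F [ 0.1  0.6 -0.2] w -0.1 q7 [ 0.96  0.35 -0.81  2.23  0.4   0.7   1.36]
hinge-rel x -92.6 y -0.1 tip above deck 34.4
```

```bash
python3 -m pendant '[0,0,0,2.5,0, 0,-8,0,4.5,0, 0,-7,0,5.5,0, 0,-6.5,0,6,0]'; python3 t.py; python3 -m pendant '[0,-6.2,0,6.6,0, 0,-5.4,0,7.3,0, 0,-4.6,0,7.6,0]'; python3 t.py
```

```text
clock: 50.0
tcp_pos: [0.3973, -0.1613, 0.0835]
orientation: [0.06, 1.572, -0.061]
contact_force: [-4.9, -0.1, 4.3]
grip_width: -0.0001
t 50.0 tcp [ 397.3 -161.3   83.5] 
M [[-0.002, 0.077, 0.997], [-0.0, 0.997, -0.077], [-1.0, -0.0, -0.002]] F [-4.9 -0.1  4.3] w -0.1 q7 [ 0.96  0.34 -0.83  2.18  0.36  0.77  1.39]
hinge-rel x -76.1 y 0.0 tip above deck 55.5
clock: 50.38
tcp_pos: [0.4207, -0.1631, 0.0998]
orientation: [0.06, 1.569, -0.06]
contact_force: [-1.2, 0.3, 0.2]
grip_width: 0.0003
t 50.38 tcp [ 420.7 -163.1   99.8] 
M [[0.001, 0.077, 0.997], [-0.0, 0.997, -0.077], [-1.0, -0.0, 0.001]] F [-1.2  0.3  0.2] w 0.3 q7 [ 0.95  0.35 -0.84  2.12  0.35  0.82  1.39]
hinge-rel x -52.7 y 0.1 tip above deck 71.8
```

```bash
python3 -m pendant '[0,-3.6,0,8.8,0, 0,-2.8,0,8.8,0, 0,-1.9,0,9,0, 0,-1,0,9,0, 0,0.5,0,9,0, 0,1.5,0,9,0]'; python3 t.py; python3 lid.py; python3 -m pendant '[0,3,0,7,0, 0,4,0,6,0, 0,4,0,4,0, 0,0,0,0,0]'; python3 t.py;  python3 lid.py
```

```text
clock: 51.12
tcp_pos: [0.4737, -0.1671, 0.1065]
orientation: [0.06, 1.57, -0.06]
contact_force: [-1.4, 0.5, 0.8]
grip_width: 0.0001
t 51.12 tcp [ 473.7 -167.1  106.5] 
M [[0.0, 0.077, 0.997], [0.0, 0.997, -0.077], [-1.0, 0.0, 0.0]] F [-1.4  0.5  0.8] w 0.1 q7 [ 0.88  0.42 -0.81  2.    0.39  0.88  1.35]
hinge-rel x 0.4 y 0.3 tip above deck 78.5
n 251
theta range [np.float64(0.86), np.float64(0.88), np.float64(0.9), np.float64(0.92), np.float64(0.94), np.float64(0.96), np.float64(0.98), np.float64(1.0), np.float64(1.02), np.float64(1.04), np.float64(1.06), np.float64(1.08), np.float64(1.1), np.float64(1.12), np.float64(1.14), np.float64(1.16), np.float64(1.18), np.float64(1.2), np.float64(1.22), np.float64(1.24), np.float64(1.26), np.float64(1.28), np.float64(1.3), np.float64(1.32), np.float64(1.34), np.float64(1.36), np.float64(1.38), np.float64(1.4), np.float64(1.42), np.float64(1.44), np.float64(1.46), np.float64(1.48), np.float64(1.5), np.float64(1.52), np.float64(1.54), np.float64(1.56), np.float64(1.58), np.float64(1.6), np.float64(1.62), np.float64(1.64)] 1.0
toggle?
-10 [35. 36.]; 0 [36. 62.]; 10 [38. 52.]; clock: 51.68
tcp_pos: [0.4956, -0.1685, 0.0981]
orientation: [0.06, 1.56, -0.06]
contact_force: [3.6, -1.5, 13.7]
grip_width: -0.0001
t 51.67 tcp [ 495.6 -168.5   98.1] 
M [[0.01, 0.076, 0.997], [-0.001, 0.997, -0.076], [-1.0, -0.0, 0.01]] F [ 3.6 -1.5 13.7] w -0.1 q7 [ 0.85  0.46 -0.79  1.97  0.42  0.87  1.33]
hinge-rel x 22.4 y 0.6 tip above deck 70.1
n 706
theta range [np.float64(1.28), np.float64(1.3), np.float64(1.32), np.float64(1.34), np.float64(1.36), np.float64(1.38), np.float64(1.4), np.float64(1.42), np.float64(1.44), np.float64(1.46), np.float64(1.48), np.float64(1.5), np.float64(1.52), np.float64(1.54), np.float64(1.56), np.float64(1.58), np.float64(1.6), np.float64(1.62), np.float64(1.64)] 0.996
toggle?
0 [16. 39.]; 10 [31. 54.]; 20 [27. 62.]; 30 [10. 40.];
```

```bash
python3 -m pendant '[0,-2,0,-8,0, 0,0,0,-8,0, 0,6,0,-4,0, 0,6,0,-4,0, 0,6,0,-4,0, 0,0,0,0,0]'; python3 t.py;  python3 lid.py | head -2
```

```text
clock: 52.48
tcp_pos: [0.4615, -0.1663, 0.0795]
orientation: [0.06, 1.571, -0.061]
contact_force: [-3.1, 0.2, 1.7]
grip_width: -0.0003
t 52.48 tcp [ 461.5 -166.3   79.5] 
M [[-0.001, 0.077, 0.997], [-0.0, 0.997, -0.077], [-1.0, -0.0, -0.001]] F [-3.1  0.2  1.7] w -0.3 q7 [ 0.87  0.44 -0.79  2.05  0.43  0.82  1.32]
hinge-rel x -11.7 y 0.2 tip above deck 51.5
n 171
theta range [np.float64(1.14), np.float64(1.16), np.float64(1.18), np.float64(1.2), np.float64(1.22), np.float64(1.24), np.float64(1.26), np.float64(1.28), np.float64(1.3), np.float64(1.32)] 1.0
```

```bash
python3 -m pendant '[0,5,0,-2,0, 0,5,0,-2,0, 0,5,0,-2,0, 0,4,0,0,0]'; python3 t.py
```

```text
clock: 53.02
tcp_pos: [0.4553, -0.1657, 0.0597]
orientation: [0.061, 1.571, -0.06]
contact_force: [-0.5, -0.4, 0.1]
grip_width: 0.0004
t 53.02 tcp [ 455.3 -165.7   59.7] 
M [[-0.001, 0.077, 0.997], [0.001, 0.997, -0.077], [-1.0, 0.0, -0.001]] F [-0.5 -0.4  0.1] w 0.4 q7 [ 0.85  0.46 -0.77  2.08  0.46  0.78  1.29]
hinge-rel x -18.0 y 0.2 tip above deck 31.7
```

```bash
python3 -m pendant '[0,4,0,0,0, 0,3,0,0,0]'; python3 t.py; python3 lid.py | head -2
```

```text
clock: 53.28
tcp_pos: [0.4558, -0.1656, 0.0531]
orientation: [0.06, 1.571, -0.06]
contact_force: [-1.8, -0.1, 1.3]
grip_width: -0.0
t 53.27 tcp [ 455.8 -165.6   53.1] 
M [[-0.001, 0.077, 0.997], [0.0, 0.997, -0.077], [-1.0, 0.0, -0.001]] F [-1.8 -0.1  1.3] w -0.0 q7 [ 0.85  0.47 -0.76  2.08  0.47  0.76  1.28]
hinge-rel x -17.5 y 0.3 tip above deck 25.1
n 109
theta range [np.float64(0.84), np.float64(0.86), np.float64(0.88), np.float64(0.9), np.float64(0.92), np.float64(0.94), np.float64(0.96), np.float64(0.98), np.float64(1.0), np.float64(1.02), np.float64(1.04), np.float64(1.06), np.float64(1.08), np.float64(1.1), np.float64(1.12), np.float64(1.14), np.float64(1.16), np.float64(1.18), np.float64(1.2), np.float64(1.22), np.float64(1.24), np.float64(1.26), np.float64(1.28), np.float64(1.3), np.float64(1.32), np.float64(1.34), np.float64(1.36), np.float64(1.38), np.float64(1.4), np.float64(1.42), np.float64(1.44), np.float64(1.46), np.float64(1.48), np.float64(1.5), np.float64(1.52), np.float64(1.54), np.float64(1.56), np.float64(1.58), np.float64(1.6), np.float64(1.62), np.float64(1.64)] 0.982
```

View pics/lid.png

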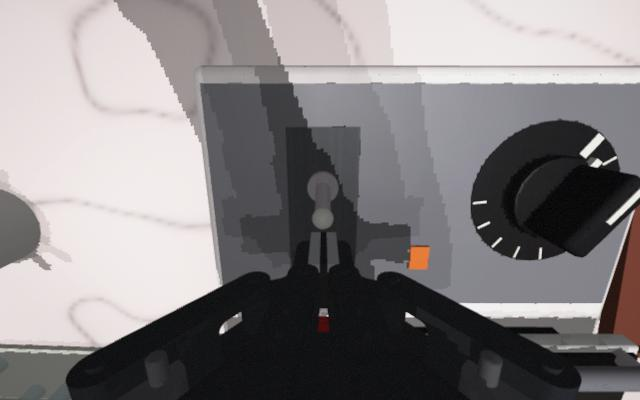

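```bash
python3 -m pendant '[0,0,0,-5,0, 0,0,0,-5,0, 0,0,0,-5,0, 0,0,0,-5,0, 0,0,0,-3,0, 0,0,0,0,0, 0,0,0,0,0]'; python3 t.py; python3 lid.py | head -2; python3 - <<'E'
from h import *
p,d=viewer.grab_frame('wrist'); C=cloud('wrist',d)*1000
x=(C[...,0]-611)*.9969-(C[...,1]+117)*.0785+133.4
y=(C[...,0]-611)*.0785+(C[...,1]+117)*.9969+61
k=(d>0)&(abs(y)<4)&(x<-40)&(x>-75)&(C[...,2]>85)&(C[...,2]<112)
print('ball pts',k.sum(),'x',np.percentile(x[k],[5,50,95]).round(1),'z',np.percentile(C[...,2][k]-70,[5,50,95]).round(1))
E
```

```text
clock: 54.2
tcp_pos: [0.4331, -0.1641, 0.0536]
orientation: [0.06, 1.57, -0.061]
contact_force: [-1.1, 0.2, 0.5]
grip_width: -0.0001
t 54.2 tcp [ 433.1 -164.1   53.6] 
M [[-0.0, 0.077, 0.997], [-0.0, 0.997, -0.077], [-1.0, -0.0, -0.0]] F [-1.1  0.2  0.5] w -0.1 q7 [ 0.87  0.44 -0.77  2.13  0.46  0.74  1.3 ]
hinge-rel x -40.2 y 0.1 tip above deck 25.6
n 0
theta range [] nan
ball pts 498 x [-63.6 -57.1 -51.6] z [29.4 34.3 40.3]lid.py:16: RuntimeWarning: Mean of empty slice.
  best.append((inside.mean(), th))
  ret = ret.dtype.type(ret / rcount)
```

```bash
python3 -m pendant '[0,-3,0,2,0, 0,-12,0,0,0, 0,-20,0,0,0, 0,-25,0,0,0, 0,-30,0,-5,0, 0,-30,0,-20,0, 0,0,0,-30,0, 0,0,0,0,0]'; python3 t.py; python3 lid.py
```

```text
clock: 55.3
tcp_pos: [0.3792, -0.1603, 0.1744]
orientation: [0.059, 1.57, -0.063]
contact_force: [0.2, 0.3, -0.7]
grip_width: 0.0001
t 55.3 tcp [ 379.2 -160.3  174.4] 
M [[-0.0, 0.078, 0.997], [-0.003, 0.997, -0.078], [-1.0, -0.003, 0.0]] F [ 0.2  0.3 -0.7] w 0.1 q7 [ 1.12  0.15 -0.92  2.12  0.15  0.94  1.61]
hinge-rel x -94.3 y -0.3 tip above deck 146.4
n 423
theta range [np.float64(0.02), np.float64(0.04), np.float64(0.06), np.float64(0.08), np.float64(0.1)] 1.0
toggle?
-80 [49. 51.]; -70 [41. 49.]; -60 [41. 43.];
```

View pics/lid.png

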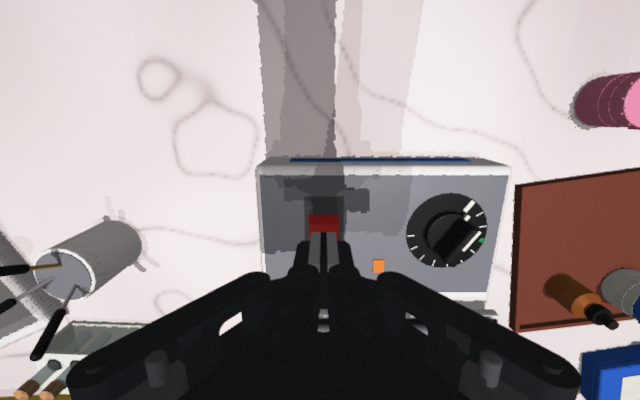

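```bash
python3 -m pendant '[45,0,30,20,0, 45,0,30,15,0, 45,0,30,15,0, 45,0,30,10,0, 45,0,0,0,0.15, 45,0,0,0,0.15, 45,0,0,0,0.15, 45,0,0,0,0.144, 45,0,0,0,0]' 40
python3 - <<'E'
from h import *
st(); print(go(441.5,-31.5,110)); dial('wrist')
E
```

```text
clock: 56.48
tcp_pos: [0.4504, -0.0443, 0.1738]
orientation: [0.524, 1.506, -0.523]
contact_force: [0.4, -0.3, 0.8]
grip_width: 0.0447
t 56.48 tcp [450.4 -44.3 173.8] 
M [[0.001, 0.62, 0.785], [0.001, 0.785, -0.62], [-1.0, 0.001, 0.0]] F [ 0.4 -0.3  0.8] w 44.7 q7 [ 0.74  0.23 -0.86  2.04  0.21  0.96  0.67]
[ 63.8   4.5 -14.9]
bar n 751 (((440.71905517578125, -30.874324798583984), (13.741061210632324, 43.43289566040039), 51.6740608215332), [[419.0, -23.0], [453.0, -50.0], [462.0, -39.0], [428.0, -12.0]]) cw deg 38.016527004583054
white 34 [416. -12.  72.] r 33.0 cw 218.0
white 36 [421. -16.  83.] r 26.0 cw 219.0
white 104 [432. -25. 113.] r 12.0 cw 219.0
```

```bash
python3 -m pendant '[45,20,5,-15,0, 45,44,0,0,0, 45,0,0,0,0, 45,30,0,0,0, 45,23,0,0,0, 45,0,0,0,0, 0,0,0,0,0, 0,0,0,0,0, 0,0,0,0,0, 0,0,0,0,0]' 40
python3 -c "
from h import *
st()"
```

```text
clock: 57.78
tcp_pos: [0.4426, -0.0311, 0.0582]
orientation: [0.525, 1.503, -0.524]
contact_force: [-0.3, 1.3, 7.3]
grip_width: 0.0126
t 57.77 tcp [442.6 -31.1  58.2] 
M [[0.004, 0.621, 0.784], [0.0, 0.784, -0.621], [-1.0, 0.002, 0.003]] F [-0.3  1.3  7.3] w 12.6 q7 [ 0.59  0.4  -0.78  2.17  0.43  0.72  0.43]
```

Gripped. Turn clockwise 1.2 rad.

```bash
python3 -m pendant '[0,-1,0,0,0.15, 0,0,0,0,0.15, 0,0,0,0,0.15, 0,0,0,0,0.15, 0,0,0,0,0.15, 0,0,0,0,0.15, 0,0,0,0,0.15, 0,0,0,0,0.15, 0,0,0,0,0, 0,0,0,0,0]'
python3 -c "
from h import *
st(); dial('wrist')"
```

```text
clock: 59.02
tcp_pos: [0.4417, -0.0313, 0.0583]
orientation: [1.426, 1.053, -1.423]
contact_force: [2.1, 1.3, 1.0]
grip_width: 0.0127
t 59.02 tcp [441.7 -31.3  58.3] 
M [[0.002, 0.956, -0.292], [0.0, -0.292, -0.956], [-1.0, 0.002, -0.001]] F [2.1 1.3 1. ] w 12.7 q7 [ 0.37  0.34 -0.5   2.18  0.26  0.67 -0.62]
bar n 2614 (((441.6096496582031, -30.982576370239258), (37.0800666809082, 39.04880142211914), 25.83277130126953), [[416.0, -21.0], [433.0, -57.0], [467.0, -40.0], [450.0, -5.0]]) cw deg 106.9622308221315
white 49 [448.  -7.  84.] r 26.0 cw 284.0
white 75 [416. -11.  72.] r 33.0 cw 220.0
white 177 [444. -21. 113.] r 11.0 cw 282.0
white 5 [468. -56.  72.] r 35.0 cw 42.0
```

```bash
python3 -m pendant '[0,0,0,0,0.07, 0,0,0,0,0, 40,0,0,0,0, 40,0,0,0,0, 40,-30,0,0,0, 40,-40,0,0,0, 40,-40,0,0,0, 40,0,0,20,0, 40,0,0,0,0]'
python3 - <<'E'
from h import *
st(); p,d,C=dial('wrist')
cv2.imwrite('pics/f1.png',cv2.resize(p,(800,500))[:,:,::-1])
E
```

```text
clock: 60.2
tcp_pos: [0.4325, -0.0518, 0.1674]
orientation: [1.477, 1.009, -1.479]
contact_force: [-1.1, 0.9, -0.1]
grip_width: 0.0397
t 60.2 tcp [432.5 -51.8 167.4] 
M [[-0.001, 0.931, -0.364], [-0.001, -0.364, -0.931], [-1.0, -0.0, 0.001]] F [-1.1  0.9 -0.1] w 39.7 q7 [ 0.47  0.15 -0.53  2.1   0.1   0.92 -0.49]
bar n 788 (((441.5726318359375, -29.786163330078125), (43.42731475830078, 13.269587516784668), 69.15433502197266), [[428.0, -48.0], [440.0, -52.0], [455.0, -12.0], [443.0, -7.0]]) cw deg 111.26761647852763
white 40 [450.  -7.  82.] r 27.0 cw 288.0
white 123 [445. -20. 112.] r 13.0 cw 285.0
white 33 [417. -11.  72.] r 33.0 cw 221.0
```

```bash
python3 -m pendant '[40,-30,0,0,0, 40,0,30,50,0, 40,0,30,50,0, 40,0,25,50,0, 40,0,20,50,0, 40,0,20,50,0, 40,0,20,50,0, 40,0,0,0,0]'
python3 - <<'E'
from h import *
st(); p,d,C=dial('top'); jars('top'); s,_=viewer.grab_frame('scene')
a=cv2.resize(p[140:270,180:400],(600,355)); w=cv2.resize(ortho('top',p,441,-32,70,48),(200,200)); 
w2=cv2.imread('pics/f1.png')[:,:,::-1]
b=cv2.resize(s[140:330,220:420],(253,240)); c=cv2.resize(w2,(384,240))
out=np.zeros((600,800,3),np.uint8); out[:355,:600]=a; out[:200,600:]=w; out[358:598,:253]=b; out[358:598,260:644]=c
cv2.imwrite('pics/fin.png',out[:,:,::-1])
E
```

```text
clock: 61.25
tcp_pos: [0.4586, -0.3865, 0.1958]
orientation: [1.479, 1.008, -1.483]
contact_force: [0.0, -0.4, -0.6]
grip_width: 0.0399
t 61.25 tcp [ 458.6 -386.5  195.8] 
M [[-0.002, 0.93, -0.368], [0.0, -0.368, -0.93], [-1.0, -0.002, 0.001]] F [ 0.  -0.4 -0.6] w 39.9 q7 [ 0.82  0.37 -0.3   1.72  0.12  1.07  0.11]
bar n 72 (((440.9615783691406, -33.03007507324219), (42.551429748535156, 14.442842483520508), 67.3431167602539), [[426.0, -50.0], [439.0, -55.0], [456.0, -16.0], [442.0, -11.0]]) cw deg 112.41348232731522
red [354. 158.] n 251 ztop 163 mean [ 646. -166.] circ 647 -166 26
red [354. 185.] n 272 ztop 163 mean [ 569. -160.] circ 569 -160 27
red [356. 233.] n 207 ztop 115 mean [ 437. -165.] circ 437 -167 35
blue [107. 125.] n 1111 ztop 83 mean [808. 591.] circ 797 619 121
blue [201. 152.] n 710 ztop 37 mean [724. 309.] circ 728 311 97
blue [187. 195.] n 243 ztop 69 mean [577. 337.] circ 577 337 28
blue [218. 196.] n 244 ztop 69 mean [572. 245.] circ 572 246 27
```

View pics/fin.png

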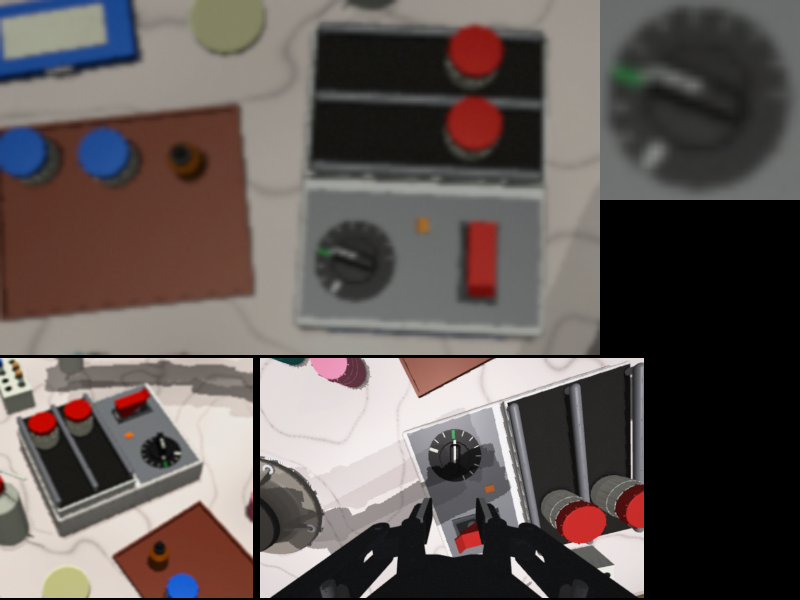

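```bash
python3 -c "
from h import *
print(r.hand_in())"
```

```text
the job is handed in; nothing more can be done
None
```

The changeover is done and handed in at 61 s of robot time; the hand-in gives no verdict.

**What I did:**
- **Jars:** I moved both red jars onto the mat, one in each lane, and both blue jars into the tray.
- **Dial and switch:** I turned the dial back to zero, lifted the cover, pulled the toggle to on, let the cover drop shut, and turned the dial up to the green mark.

**Last checks, from the cameras:**
- **Jars:** All four stood upright, and the near-lane and far-lane reds were where I put them. The dropper, dish and slide box looked unmoved in the final pictures. I did not measure the pot, rack or wash bottle again at the end.
- **Toggle and cover:** The toggle ball was 57 mm in front of the hinge just before the cover closed, against 58 mm expected for on. The cover's roof read 42–43 mm above the deck, which is shut. I could not see the toggle again after that.
- **Dial:** The camera readings disagreed slightly. They put the pointer at 285–292°, with the green mark at about 287° and an allowed range of about 280–295°.

**Problems on the way:**
- **Fingertip height:** The fingertips sit about 42 mm further back along the tool than the reported TCP. Because of this, one jar grasp slipped with no harm done, and the first dial grip closed on air above the bar.
- **Cover:** The first lift of the cover slipped off. I let go of the second on purpose to turn the gripper, and the third lift worked.

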